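# Clear the slicing jig's sleeve and shim its jaw snug

### The job

Get the slicing jig ready: with the yellow-gripped steel rod, push the wooden plug through the sleeve and out of its far end into the catch tray, then lay the rod back in its cradle. Next take up the gap between the black stop and the red-handled sliding jaw with brass spacer bars laid side by side across the jig, one bar at a time: after each bar push the jaw in to feel; while it still goes fully home, draw it back and add another, and finish with the first bar that no longer lets it get fully home, the jaw left pushed snug against the bars. Leave the clamped stop at its setting and the wooden hand stamp undisturbed.

Things in the scene. Friction and masses are not known exactly. Their poses are not given: they have to be found in the camera images.
- jig: Fixed slicing jig: green base plate 120 (x) x 215 (y) x 8 mm, upper face 8 mm above the table; origin at table level, bay axis along its y. At its -y end stand the steel sleeve and the aluminium catch tray; the bay between jaw and stop lies at x = 0. Jaw's face at y = 0 when fully home; stop's face at y = +16 to +41 mm. The bay is open at both x ends. Its position and yaw vary.
- sleeve_near (a point): Centre of the sleeve's near mouth, 50 mm above the table; sleeve axis along the jig's x, +x pointing through it from here to the far mouth. Bore 26 mm, outside 40 mm, length 40 mm.
- sleeve_far (a point): Centre of the sleeve's far mouth, 40 mm beyond the near one; the catch tray stands below and beyond it.
- tray_floor (a point): Centre of the inner floor of the fixed catch tray (inside 94 (x) x 78 (y) mm, walls 34 mm above the table).
- plug_c (a point): Centre of the loose wooden plug, a 22 mm round 24 mm long cylinder (axis x) lying inside the sleeve.
- rod_c (a point): Centre of the loose push rod: steel, 14 mm diameter, 180 mm long along its x (both ends alike), 150 g, with a yellow square grip 40 mm long and 16 x 16 mm at its middle.
- cradle_c (a point): Where the rod's centre belongs in its fixed green cradle: 45 mm above the table, rod along the cradle's x. Two forks at x = +-55 mm (10 mm long, tops 56 mm above the table, slots 22 mm wide, rod lies on their bottoms); the cradle's base between them is 6 mm high.
- jaw (a joint): Travel of the sliding jaw in m: 0 = fully home against its own stop, 0.07 = fully drawn back (along the jig's -y). It slides with about 2.5 N of friction and stays where left.
- jaw_grip (a point): Centre of the jaw's red upright handle, 56 mm above the table (handle 24 mm along x, 16 mm along y, from 34 to 72 mm above the table; the steel jaw block below is 56 (x) x 22 (y) mm).
- jaw_face (a point): On the jaw's flat inner face (looks to the jig's +y), 16 mm above the table.
- stop_face (a point): On the flat face of the clamped black stop (looks to the jig's -y), 16 mm above the table; stop 56 (x) x 26 (y) mm, top 33 mm above the table. Clamped: it holds against 60 N. Its setting varies from start to start.
- lot_stamp: Wooden hand stamp, 37 x 48 x 74 mm, upright on the table right of the cradle; a bystander. Origin at its underside.
- bar_0_c (a point): Centre of a loose brass spacer bar, 58 mm long (x) and 12 x 12 mm square, 60 g, lying on the table at the left at the start. In the jig its x lies along the jig's x and its 12 mm width (either way, it is square) takes up the gap. Four or five of the bars are present; two to four of them are needed.
- bar_1_c (a point): Centre of a loose brass spacer bar, 58 mm long (x) and 12 x 12 mm square, 60 g, lying on the table at the left at the start. In the jig its x lies along the jig's x and its 12 mm width (either way, it is square) takes up the gap. Four or five of the bars are present; two to four of them are needed.
- bar_2_c (a point): Centre of a loose brass spacer bar, 58 mm long (x) and 12 x 12 mm square, 60 g, lying on the table at the left at the start. In the jig its x lies along the jig's x and its 12 mm width (either way, it is square) takes up the gap. Four or five of the bars are present; two to four of them are needed.
- bar_3_c (a point): Centre of a loose brass spacer bar, 58 mm long (x) and 12 x 12 mm square, 60 g, lying on the table at the left at the start. In the jig its x lies along the jig's x and its 12 mm width (either way, it is square) takes up the gap. Four or five of the bars are present; two to four of them are needed.
- bar_4_c (a point): Centre of a loose brass spacer bar, 58 mm long (x) and 12 x 12 mm square, 60 g, lying on the table at the left at the start. In the jig its x lies along the jig's x and its 12 mm width (either way, it is square) takes up the gap. Four or five of the bars are present; two to four of them are needed.
There are look-alikes about, which are no part of the job. What is shaped like the part that bears bar_2_c but blue, pink or turquoise is not meant.

How it is judged:
By the outcome, as a careful person would: the job done as asked, in the order asked, and still so for the second after the job is handed in, with the robot touching nothing.
Of bar_0, bar_1, bar_2, bar_3, bar_4 only 4 to 5 are there at a start; the rules pass over those that are not, and their reading is None.
At some moment in a run one of bar_0, bar_1, bar_2, bar_3, bar_4 may be knocked a few centimetres aside while the robot is not near it.
It also fails if it takes over 210 s, if anything falls off the work surface, if the arm or the gripper's body presses on something with over 40 N, if the wrist force passes 120 N, or if a joint passes its speed limit or range.

### The arm

A 6-joint arm with a two-finger parallel gripper is mounted at the origin on a cart in front of the work surface, level with it; the furniture and walls round the work are solid. World frame = base frame: x ahead of the robot, y to its left, z up, the work surface at z = 0. Lengths are in m, angles in rad, forces in N, time in s.
With the tool pointing down it reaches from about 0.375 to 0.975 m from the base axis. Payload 3.8 kg.
Tool frame: the origin (TCP) lies at the very end of the fingers, on their centre line; the grasp point (between the pads) lies 19 mm behind it (bot.pinch_z is the distance from the TCP to the grasp point, in m); x points along the fingers, y is the direction in which the jaws open and shut, and the axes are right-handed (so a half turn about x gives the same grasp; the last joint's range is limited). The gripper opens to 85 mm and grips with 20 to 120 N. Pads are 22 mm wide; open, the fingers measure 114 mm over their backs; the gripper's body (76 mm by 85 mm) begins 54 mm behind the grasp point. The pads swing forward as they close: fully open they stand 13 mm farther back than shut.
Start: joints at [1.139, 0.264, 1.604, -0, 1.274, -0.037], TCP at [0.26, 0.623, 0.207] pointing down, gripper open.
Joint ranges: [-2.63, 2.63], [-0.94, 2.18], [0.31, 2.57], [-1.31, 4.45], [0, 2.66], [-2.55, 2.55]. Speed limits (rad/s): [2.57, 2.57, 3.14, 3.14, 3.14, 3.14].

### API

Orientations are given as a rotation vector (axis times angle).
In Python, from workcell import monitor, imaging, finish_job, bot gives the robot as it stands.
- The arm moves only by the tool jog_arm, never from a script. Its argument "rows" is a list of rows, each a list of 7 numbers: the shift along the tool's x, y, z in m, then the turn, a rotation vector about the tool's x, y, z in rad, then the opening in per cent of the stroke, from 0 (shut) to 100 (fully open). A call has 1 to 20 rows; each row is the pose to reach, as a shift and turn from the pose measured when the call began, along the tool's axes at that moment; what a row does not reach only later rows make up. A row lasts 1/10 s, in which the tool goes at most 50 mm and 8.59 degrees, less where a joint would pass 70% of its speed; a pose out of reach is approached as far as the arm can. A call with a gripper value outside its range is refused whole. The fingers move at their own pace and stop on an object; "force" is the grip in N (left out, the last holds). Time passes only in rows, so rows that repeat a pose let the fingers close. It gives the time, the measured TCP pose, the force and the opening at its end, in the units of the state.
- monitor.read_state(): the state, without advancing time (a new reading comes with each control period).
- imaging.read_camera(name): name is "scene" or "side" or "wrist"; returns the picture (384x512x3 uint8, blue, green, red); there is no depth.
- imaging.camera_params(name): a dict with "fx", "fy", "cx", "cy" (pixels), "T" (4x4, takes a point from camera to world coordinates); the wrist camera has in their place "T_tool_cam" (4x4, takes a point from camera to tool coordinates, whose origin is the TCP and whose axes are the tool frame's). Camera axes: x right, y down, z forward; pixel columns grow to the right and rows downward; lengths in m; the calibration is good to about 2 mm. A picture is of the moment at which its call begins: read the wrist's pose just before it. camera_params takes no time and is no camera call.
- finish_job(): hands the job in, once; it reports no verdict.
The state is a dict: "time": time; "q": joint angles; "joint_vel": joint speeds; "joint_torque": joint torques, N m; "tool_pos": TCP position; "tcp_rot": TCP orientation; "wrist_force": force on the tool from outside, world axes, zero at the start; "torque": the same for the moment, N m; "width": opening from 0.0 (shut) to 1.0 (fully open).
Only numpy, scipy, OpenCV 4.12 (cv2) and the standard library are available. Lean on these libraries where they do the work, as an engineer would, in place of code of your own. Each camera call takes 0.05 s, during which the arm holds its last target. There are 200 camera calls.

## Working session

There is one attempt and no reset: what is moved stays moved. The work goes in short steps, Python scripts to look and compute and a tool call to move; the robot and the scene stay as the last step left them, time stands still between calls to the robot, and variables do not carry over. Pictures are saved under pics/ and viewed, about 12 in all and at most 16, crops included, and the job is handed in when it is done.

Besides the shell and the picture viewer there is one more tool, called after "Call:" by a JSON object that holds its "name" and its "arguments", one argument or row to a line. jog_arm: Moves the arm, as the interface text tells. Its arguments: {"type":"object","properties":{"rows":{"type":"array","items":{"type":"array","items":{"type":"number"}}},"force":{"type":"number"}},"required":["rows"]}

```bash
mkdir -p pics; ls; python3 - <<'E'
from workcell import monitor, imaging, bot
import cv2,numpy as np
np.set_printoptions(precision=4,suppress=True)
s=monitor.read_state();print({k:(np.round(v,4)) for k,v in s.items()})
for n in("scene","side","wrist"):
    p=imaging.camera_params(n);print(n,p)
    cv2.imwrite(f"pics/{n}0.png",imaging.read_camera(n))
E
```

```text
pics
{'time': np.float64(0.0), 'q': array([ 1.1391,  0.2648,  1.6054, -0.    ,  1.2737, -0.0369]), 'joint_vel': array([ 0.0009, -0.0001,  0.0004, -0.0009, -0.0005,  0.0003]), 'joint_torque': array([  0.0018, -51.5103, -36.732 ,   0.0002,   0.0125,  -0.    ]), 'tool_pos': array([0.2593, 0.6224, 0.2061]), 'tcp_rot': array([ 0.308 ,  1.549 , -0.3114]), 'wrist_force': array([-0.9069,  0.1474, -0.0863]), 'torque': array([ 0.0286, -0.0122, -0.0132]), 'width': np.float64(1.0011)}
scene {'fx': 465.1725889201942, 'fy': 465.1725889201942, 'cx': 252.82802156789575, 'cy': 194.65928647286668, 'T': array([[-0.5485, -0.5929,  0.5895, -0.5183],
       [-0.8361,  0.3973, -0.3784,  0.6849],
       [-0.0099, -0.7004, -0.7137,  1.3387],
       [ 0.    ,  0.    ,  0.    ,  1.    ]])}
side {'fx': 427.24073578583494, 'fy': 427.24073578583494, 'cx': 252.98174070656887, 'cy': 187.11985694127162, 'T': array([[-0.9669, -0.1472,  0.2082,  0.2539],
       [-0.255 ,  0.5605, -0.7879,  1.0142],
       [-0.0007, -0.815 , -0.5795,  0.8264],
       [ 0.    ,  0.    ,  0.    ,  1.    ]])}
wrist {'fx': 337.7394698260133, 'fy': 337.7394698260133, 'cx': 255.19434191835657, 'cy': 193.42367164211302, 'T_tool_cam': array([[-0.0007, -0.3092,  0.951 , -0.1657],
       [ 1.    , -0.001 ,  0.0004,  0.001 ],
       [ 0.0008,  0.951 ,  0.3092, -0.0796],
       [ 0.    ,  0.    ,  0.    ,  1.    ]])}
```

```bash
python3 - <<'E'
import cv2
for n in("scene","side"):
    cv2.imwrite(f"pics/{n}0b.png",cv2.resize(cv2.imread(f"pics/{n}0.png"),None,fx=1.5,fy=1.5,interpolation=cv2.INTER_CUBIC))
E
```

```text
(no output)
```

View pics/scene0b.png

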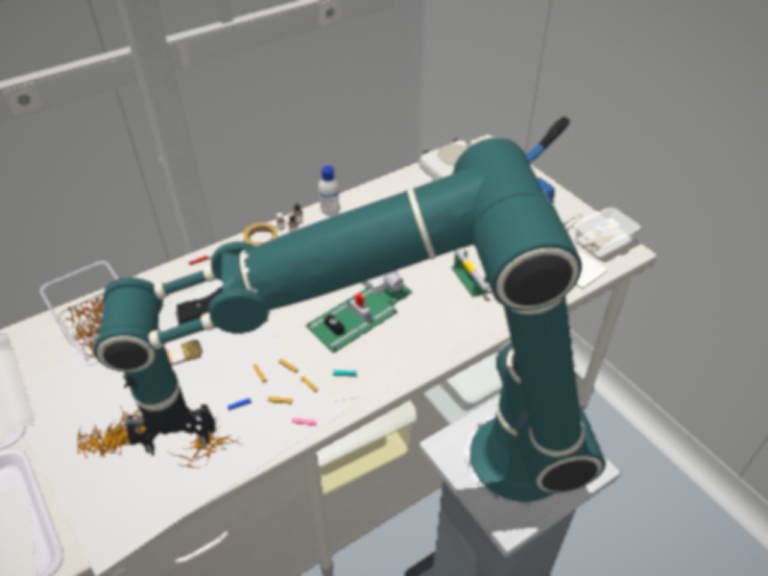

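View pics/side0b.png

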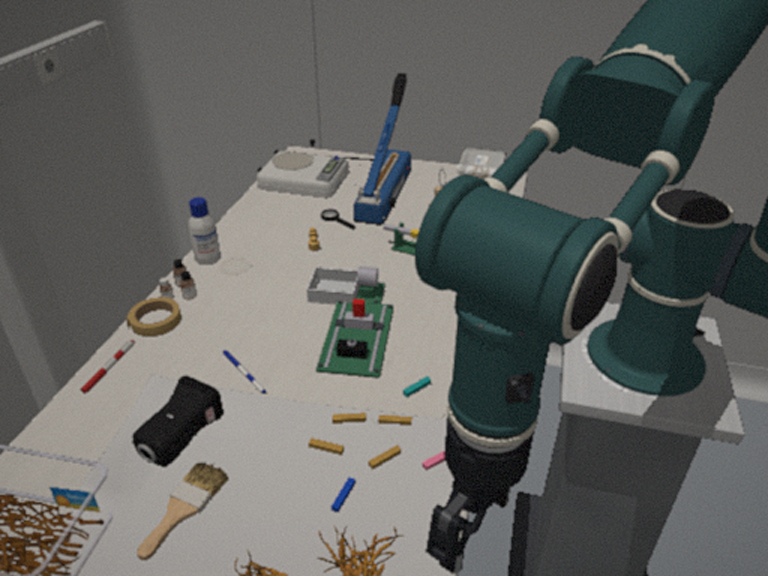

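```bash
cat > h.py <<'E'
from workcell import monitor, imaging, bot, finish_job
import cv2, numpy as np, pickle
from scipy.spatial.transform import Rotation as R
np.set_printoptions(precision=4,suppress=True)
def pose(s=None):
    s=s or monitor.read_state(); return np.array(s["tool_pos"]),R.from_rotvec(s["tcp_rot"])
def shot(name,tag):
    """picture with K-params and camera->world T, saved under pics/"""
    p,r=pose(); prm=imaging.camera_params(name); img=imaging.read_camera(name)
    if name=="wrist":
        T=np.eye(4);T[:3,:3]=r.as_matrix();T[:3,3]=p; T=T@prm["T_tool_cam"]
    else: T=prm["T"]
    cam=(prm["fx"],prm["fy"],prm["cx"],prm["cy"],np.array(T))
    cv2.imwrite(f"pics/{tag}.png",img); pickle.dump(cam,open(f"pics/{tag}.pkl","wb"))
    return img,cam
def load(tag): return cv2.imread(f"pics/{tag}.png"),pickle.load(open(f"pics/{tag}.pkl","rb"))
def p2w(cam,uv,z):
    fx,fy,cx,cy,T=cam; d=T[:3,:3]@[(uv[0]-cx)/fx,(uv[1]-cy)/fy,1]
    return T[:3,3]+d*(z-T[2,3])/d[2]
def w2p(cam,P):
    fx,fy,cx,cy,T=cam; c=T[:3,:3].T@(np.asarray(P,float)-T[:3,3]); return np.array([cx+fx*c[0]/c[2],cy+fy*c[1]/c[2]])
def down(yaw):
    """tool down, tool y (jaw direction) at world angle yaw"""
    y=np.array([np.cos(yaw),np.sin(yaw),0]);x=np.array([0,0,-1.]); return R.from_matrix(np.c_[x,y,np.cross(x,y)])
def rel(pos,yaw):
    p,r=pose(); t=down(yaw)
    return r.inv().apply(np.array(pos)-p),(r.inv()*t).as_rotvec()
def yaw(): 
    y=pose()[1].as_matrix()[:,1]; return np.arctan2(y[1],y[0])
def hsvblobs(img,lo,hi,amin=8):
    m=cv2.inRange(cv2.cvtColor(img,cv2.COLOR_BGR2HSV),lo,hi)
    n,l,st,c=cv2.connectedComponentsWithStats(m)
    return [(c[i],st[i,4],np.argwhere(l==i)[:,::-1]) for i in range(1,n) if st[i,4]>=amin]
E
python3 - <<'E'
from h import *
print("tool axes",pose()[1].as_matrix(),"yaw",yaw())
for n in("scene","side"):
    p=imaging.camera_params(n);cam=(p["fx"],p["fy"],p["cx"],p["cy"],p["T"]);pickle.dump(cam,open(f"pics/{n}0.pkl","wb"))
    img=cv2.imread(f"pics/{n}0.png")
    for nm,lo,hi,z in(("brass",(12,120,100),(24,255,255),.008),("red",(0,150,90),(8,255,255),.056),("yel",(25,150,100),(33,255,255),.045)):
        for c,a,_ in hsvblobs(img,lo,hi,12):
            w=p2w(cam,c,z)
            if 12<a<400: print(n,nm,c*1.5,a,w[:2])
sc=load("scene0")[1]; sd=load("side0")[1]
for u in((307,323),(335,350),(410,290)):print("jig scene",p2w(sc,np.array(u)/1.5,.008)[:2])
for u in((340,300),(318,372),(380,376),(393,305)):print("jig side",p2w(sd,np.array(u)/1.5,.008)[:2])
for u in((459,252),(488,297)):print("rod scene",p2w(sc,np.array(u)/1.5,.045)[:2])
for u in((393,281),):print("sleeve",p2w(sc,np.array(u)/1.5,.05)[:2])
E
```

```text
tool axes [[-0.0008  0.3846  0.9231]
 [-0.0017  0.9231 -0.3846]
 [-1.     -0.0018 -0.0001]] yaw 1.1760518577857537
scene brass [258.7174 229.0435] 46 [0.995  0.1316]
scene brass [ 96.9512 311.8537] 41 [0.9309 0.6324]
scene brass [ 83.3077 332.9423] 26 [0.8777 0.6841]
scene brass [191.25   349.4118] 68 [0.6737 0.4765]
scene brass [287.6087 364.6957] 23 [0.498 0.3  ]
scene brass [259.5    372.8684] 19 [0.5134 0.3681]
scene brass [308.4167 382.9167] 18 [0.4218 0.2848]
scene brass [279.1875 399.2812] 32 [0.4182 0.3646]
scene brass [107.3294 439.5358] 293 [0.5332 0.7337]
scene brass [140.5833 428.5   ] 18 [0.52   0.6619]
scene brass [214.0161 440.371 ] 31 [0.3995 0.5366]
scene brass [198.     443.5962] 26 [0.4115 0.5695]
scene red [359.0172 298.8621] 29 [0.5495 0.0613]
scene yel [467.8 266. ] 30 [ 0.4997 -0.2527]
side brass [312.39 238.41] 50 [ 0.7506 -0.2284]
side brass [414.     232.2857] 21 [ 0.518  -0.3192]
side brass [163.1964 312.3036] 84 [0.9503 0.1235]
side brass [134.94 322.68] 25 [0.9879 0.1684]
side brass [348.0208 416.0625] 72 [0.4983 0.2989]
side brass [393.7905 418.0743] 74 [0.4221 0.2835]
side brass [325.9167 444.5333] 90 [0.515  0.3667]
side brass [383.7353 455.6118] 85 [0.4187 0.3645]
side brass [ 64.7143 501.5357] 42 [0.8556 0.5674]
side brass [378.0682 539.7955] 22 [0.3896 0.5094]
side brass [340.875  546.5357] 28 [0.437  0.5325]
side brass [334.1591 554.25  ] 22 [0.4424 0.5459]
side brass [362.5929 563.0518] 280 [0.401  0.5484]
side brass [271.5  572.19] 50 [0.5158 0.5921]
side red [357.7164 306.7836] 67 [0.5494 0.0631]
side red [117.8571 354.1071] 14 [0.9251 0.3045]
side red [ 92.9167 379.0556] 54 [0.9298 0.3712]
jig scene [0.5909 0.1945]
jig scene [0.4738 0.1806]
jig scene [ 0.5414 -0.0931]
jig side [ 0.6106 -0.0091]
jig side [0.5832 0.2099]
jig side [0.4705 0.1911]
jig side [ 0.4981 -0.0208]
rod scene [ 0.5571 -0.2675]
rod scene [ 0.3794 -0.2236]
sleeve [ 0.56   -0.0505]
```

```bash
python3 - <<'E'
from h import *
print(rel([.45,-.10,.31],1.5))
E
```

```text
(array([-0.1025, -0.5938,  0.4539]), array([-0.3239, -0.0004,  0.0018]))
```

Call:
{"name": "jog_arm", "arguments": {
  "rows": [
    [-0.1025,-0.5938,0.4539,-0.324,0,0.002,45],
    [-0.1025,-0.5938,0.4539,-0.324,0,0.002,45],
    [-0.1025,-0.5938,0.4539,-0.324,0,0.002,45],
    [-0.1025,-0.5938,0.4539,-0.324,0,0.002,45],
    [-0.1025,-0.5938,0.4539,-0.324,0,0.002,45],
    [-0.1025,-0.5938,0.4539,-0.324,0,0.002,45],
    [-0.1025,-0.5938,0.4539,-0.324,0,0.002,45],
    [-0.1025,-0.5938,0.4539,-0.324,0,0.002,45],
    [-0.1025,-0.5938,0.4539,-0.324,0,0.002,45],
    [-0.1025,-0.5938,0.4539,-0.324,0,0.002,45],
    [-0.1025,-0.5938,0.4539,-0.324,0,0.002,45],
    [-0.1025,-0.5938,0.4539,-0.324,0,0.002,45],
    [-0.1025,-0.5938,0.4539,-0.324,0,0.002,45],
    [-0.1025,-0.5938,0.4539,-0.324,0,0.002,45],
    [-0.1025,-0.5938,0.4539,-0.324,0,0.002,45],
    [-0.1025,-0.5938,0.4539,-0.324,0,0.002,45],
    [-0.1025,-0.5938,0.4539,-0.324,0,0.002,45],
    [-0.1025,-0.5938,0.4539,-0.324,0,0.002,45],
    [-0.1025,-0.5938,0.4539,-0.324,0,0.002,45],
    [-0.1025,-0.5938,0.4539,-0.324,0,0.002,45]
  ]
}}

```text
time: 2.15
tool_pos: [0.4498, -0.0986, 0.3097]
tcp_rot: [0.054, 1.571, -0.053]
wrist_force: [0.5, 0.1, 1.2]
width: 0.451
```

```bash
python3 - <<'E'
from h import *
s=monitor.read_state();print(pose()[0],yaw(),s["time"],s["q"])
img,cam=shot("wrist","w1")
cv2.imwrite("pics/w1b.png",cv2.resize(img,None,fx=1.5,fy=1.5,interpolation=cv2.INTER_CUBIC))
E
```

```text
[ 0.4498 -0.0986  0.3097] 1.5024090820381313 2.15 [-0.2702 -0.1996  1.8962  0.0005  1.4458 -1.7727]
```

View pics/w1b.png

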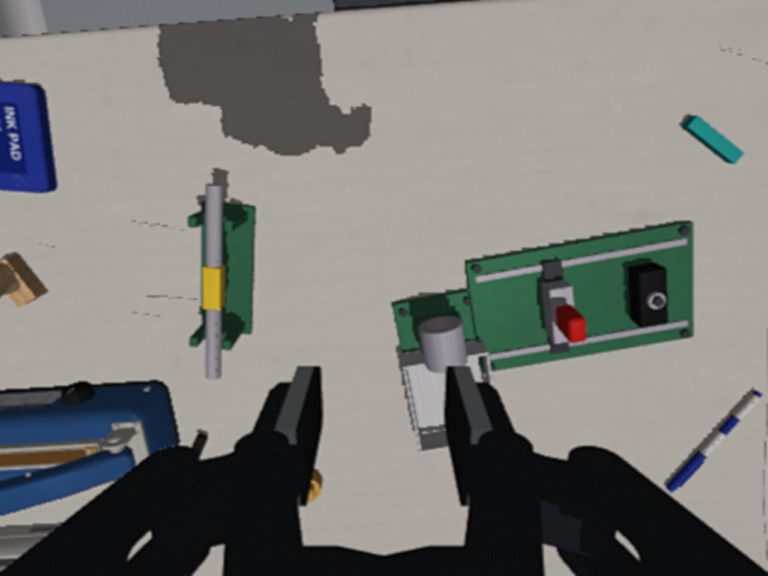

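```bash
python3 - <<'E'
from h import *
img,cam=load("w1")
f=lambda u,v,z:p2w(cam,np.array([u,v])/1.5,z)[:2]
for c,a,pts in hsvblobs(img,(20,150,80),(34,255,255),40):
    r=cv2.minAreaRect(pts.astype(np.float32)); print("yel",c*1.5,a,p2w(cam,c,.05),[p2w(cam,b,.05)[:2] for b in cv2.boxPoints(r)])
print("rod ends",f(213,185,.052),f(213,378,.052))
for n,u in dict(A=(467,262),B=(692,222),C=(691,334),D=(493,370)).items(): print(n,f(*u,.008))
print("plate lower-left",f(394,302,.008))
g=hsvblobs(img,(60,80,20),(85,255,255),500)
for c,a,pts in g:
    print("green",c*1.5,a,(pts.min(0)*1.5,pts.max(0)*1.5))
for c,a,pts in hsvblobs(img,(0,150,60),(8,255,255),40)+hsvblobs(img,(170,150,60),(180,255,255),40): print("red",c*1.5,a,p2w(cam,c,.06),pts.min(0)*1.5,pts.max(0)*1.5)
# close crops
a=cv2.resize(img[180:310,250:350],None,fx=4,fy=4,interpolation=cv2.INTER_CUBIC)
b=cv2.resize(img[110:265,110:190],None,fx=3.36,fy=3.36,interpolation=cv2.INTER_CUBIC)
h=520;b=cv2.resize(b,(int(80*520/155),520));a=cv2.resize(a,(400,520))
cv2.imwrite("pics/c1.png",np.hstack([a,b]))
E
```

```text
yel [212.7118 287.1909] 406 [ 0.4956 -0.2505  0.05  ] [array([ 0.4754, -0.256 ]), array([ 0.4767, -0.2378]), array([ 0.5165, -0.2444]), array([ 0.5152, -0.2632])]
rod ends [ 0.4076 -0.2343] [ 0.5829 -0.2648]
A [ 0.4998 -0.0201]
B [0.4759 0.1894]
C [0.5897 0.2018]
D [0.6159 0.0044]
plate lower-left [ 0.5353 -0.092 ]
green [237.1054 270.4737] 1694 (array([222., 204.]), array([253.5, 348. ]))
green [559.056 296.642] 8452 (array([393., 222.]), array([691.5, 367.5]))
red [571.1871 323.0786] 350 [0.5475 0.0625 0.06  ] [556.5 306. ] [585.  340.5]
```

View pics/c1.png

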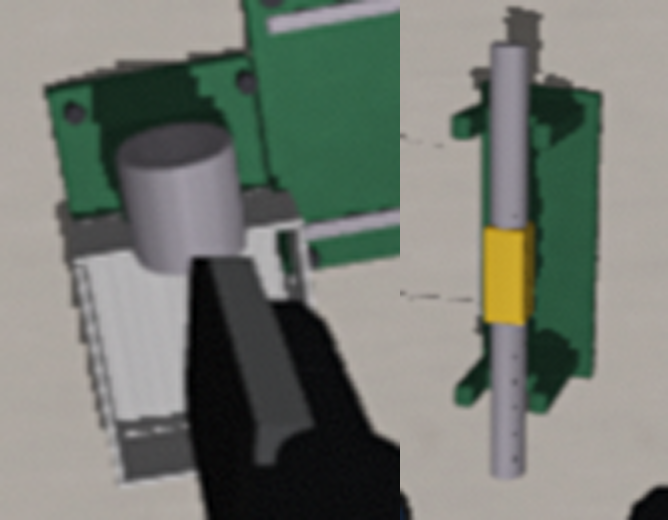

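```bash
python3 - <<'E'
from h import *
img,cam=load("w1")
print("near mouth",p2w(cam,[250+175/4,180+143/4],.05)[:2],"top of near rim",p2w(cam,[250+170/4,180+122/4],.07)[:2], "far bottom-ish",p2w(cam,[250+192/4,180+270/4],.05)[:2])
for z in(.12,.026):print(rel([.4955,-.250,z],1.399))
E
```

```text
near mouth [ 0.5441 -0.0514] top of near rim [ 0.5286 -0.0546] far bottom-ish [ 0.5922 -0.0471]
(array([ 0.1898, -0.1479,  0.056 ]), array([ 0.1032, -0.0004, -0.0005]))
(array([ 0.2838, -0.148 ,  0.056 ]), array([ 0.1032, -0.0004, -0.0005]))
```

Call:
{"name": "jog_arm", "arguments": {
  "rows": [
    [0.19,-0.148,0.056,0.103,0,0,45],
    [0.19,-0.148,0.056,0.103,0,0,45],
    [0.19,-0.148,0.056,0.103,0,0,45],
    [0.19,-0.148,0.056,0.103,0,0,45],
    [0.19,-0.148,0.056,0.103,0,0,45],
    [0.19,-0.148,0.056,0.103,0,0,45],
    [0.19,-0.148,0.056,0.103,0,0,45],
    [0.215,-0.148,0.056,0.103,0,0,45],
    [0.24,-0.148,0.056,0.103,0,0,45],
    [0.265,-0.148,0.056,0.103,0,0,45],
    [0.284,-0.148,0.056,0.103,0,0,45],
    [0.284,-0.148,0.056,0.103,0,0,45],
    [0.284,-0.148,0.056,0.103,0,0,45],
    [0.284,-0.148,0.056,0.103,0,0,10],
    [0.284,-0.148,0.056,0.103,0,0,10],
    [0.284,-0.148,0.056,0.103,0,0,10],
    [0.284,-0.148,0.056,0.103,0,0,10],
    [0.284,-0.148,0.056,0.103,0,0,10],
    [0.284,-0.148,0.056,0.103,0,0,10],
    [0.284,-0.148,0.056,0.103,0,0,10]
  ],
  "force": 50
}}

```text
time: 4.2
tool_pos: [0.4971, -0.2508, 0.0279]
tcp_rot: [0.134, 1.564, -0.135]
wrist_force: [0.0, 0.6, 6.4]
width: 0.108
```

```bash
python3 - <<'E'
from h import *
img,cam=load("w1")
print(p2w(cam,[250+175/4,180+122/4],.03)[:2],p2w(cam,[250+176/4,180+167/4],.07)[:2])
print(pose()[0],yaw(),monitor.read_state()["width"]*85)
for z in(.11,.14):print(rel([.4955,-.250,z],1.399))
E
```

```text
[ 0.5443 -0.0492] [ 0.5443 -0.0533]
[ 0.4971 -0.2508  0.0279] 1.3989545303028812 9.196839158576323
(array([-0.0821,  0.0005, -0.0015]), array([-0.    ,  0.003 ,  0.0004]))
(array([-0.1121,  0.0005, -0.0014]), array([-0.    ,  0.003 ,  0.0004]))
```

```bash
python3 - <<'E'
from h import *
img,cam=shot("wrist","w2"); i2,_=shot("scene","s2"); i3,_=shot("side","d2")
a=cv2.resize(i2[130:230,270:370],(400,400),interpolation=cv2.INTER_CUBIC)
cv2.imwrite("pics/w2b.png",np.hstack([cv2.resize(img[:, 100:400],(312,400)),a]))
E
```

```text
(no output)
```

View pics/w2b.png

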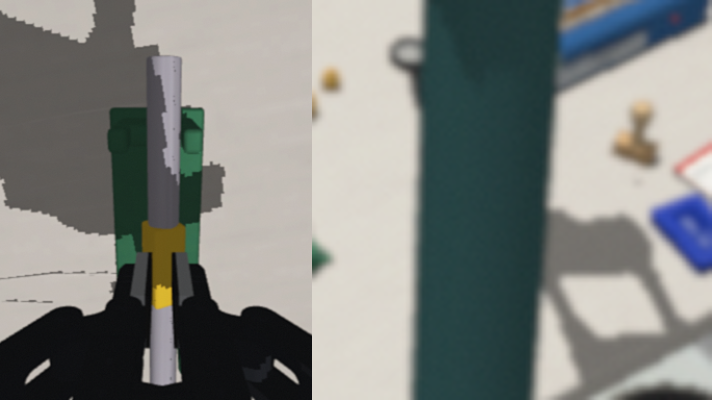

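Call:
{"name": "jog_arm", "arguments": {
  "rows": [
    [-0.01,0,0,0,0,0,0],
    [-0.03,0,0,0,0,0,0],
    [-0.05,0,0,0,0,0,0],
    [-0.08,0,0,0,0,0,0],
    [-0.08,0,0,0,0,0,0]
  ]
}}

```text
time: 4.85
tool_pos: [0.5002, -0.2527, 0.1134]
tcp_rot: [0.131, 1.555, -0.138]
wrist_force: [0.6, -1.3, 0.0]
width: 0.001
```

```bash
python3 - <<'E'
from h import *
s=monitor.read_state();print(pose()[0],yaw(),s["width"],s["wrist_force"])
for z in(.11,.033):print(rel([.4314,-.0641,z],1.683))
E
```

```text
[ 0.5002 -0.2527  0.1134] 1.398775342814107 0.000882096609625868 [ 0.5553 -1.3089  0.0325]
(array([ 0.0017,  0.1741, -0.1001]), array([-0.2842,  0.0109,  0.005 ]))
(array([ 0.0787,  0.1743, -0.101 ]), array([-0.2842,  0.0109,  0.005 ]))
```

```bash
python3 - <<'E'
from h import *
img,cam=shot("wrist","w3")
cv2.imwrite("pics/w3b.png",cv2.resize(img,None,fx=1.25,fy=1.25))
E
```

```text
(no output)
```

View pics/w3b.png

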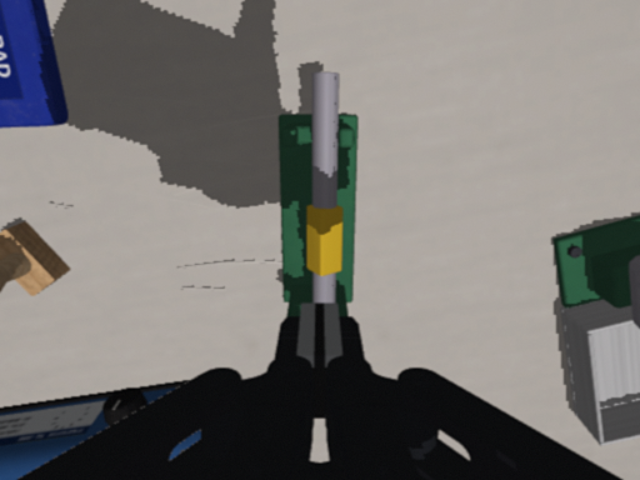

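```bash
python3 - <<'E'
from h import *
for t in("w1","w2","w3"):
    img,cam=load(t); T=cam[4]@np.linalg.inv(imaging.camera_params("wrist")["T_tool_cam"])
    print(t,"TCP px",w2p(cam,T[:3,3]),"grasp pt",w2p(cam,(T@[-.019,0,0,1])[:3]),T[:3,3])
    for c,a,pts in hsvblobs(img,(20,150,60),(34,255,255),40):
        print("yel",c,a,[p2w(cam,c,z)[:2] for z in(.045,.053)])
        b=cv2.boxPoints(cv2.minAreaRect(pts.astype(np.float32)));print(b)
        print([p2w(cam,q,.053)[:2] for q in b])
E
```

```text
w1 TCP px [253.165  238.3724] grasp pt [252.9662 255.4266] [ 0.4499 -0.0986  0.3097]
yel [141.9614 191.5373] 415 [array([ 0.4972, -0.2522]), array([ 0.4948, -0.2492])]
[[135. 177.]
 [149. 177.]
 [149. 206.]
 [135. 206.]]
[array([ 0.4747, -0.2548]), array([ 0.4759, -0.2367]), array([ 0.5155, -0.2434]), array([ 0.5142, -0.2619])]
w2 TCP px [253.165  238.3724] grasp pt [252.9662 255.4266] [ 0.4971 -0.2508  0.0279]
yel [255.8329 248.6787] 2023 [array([ 0.4947, -0.249 ]), array([ 0.4906, -0.2483])]
[[236. 212.]
 [277. 212.]
 [277. 295.]
 [236. 295.]]
[array([ 0.4712, -0.2539]), array([ 0.4743, -0.2359]), array([ 0.517 , -0.2424]), array([ 0.5136, -0.262 ])]
w3 TCP px [253.165  238.3724] grasp pt [252.9662 255.4266] [ 0.5002 -0.2527  0.1134]
yel [259.0134 191.6495] 1492 [array([ 0.4971, -0.2484]), array([ 0.4944, -0.248 ])]
[[245. 164.]
 [273. 164.]
 [273. 219.]
 [245. 219.]]
[array([ 0.4732, -0.2541]), array([ 0.4764, -0.2353]), array([ 0.5167, -0.2416]), array([ 0.5132, -0.2615])]
```

```bash
python3 - <<'E'
from h import *
img,cam=load("w2")
cv2.imwrite("pics/w2c.png",cv2.resize(img[190:330,180:330],None,fx=4,fy=4,interpolation=cv2.INTER_CUBIC))
E
```

```text
(no output)
```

View pics/w2c.png

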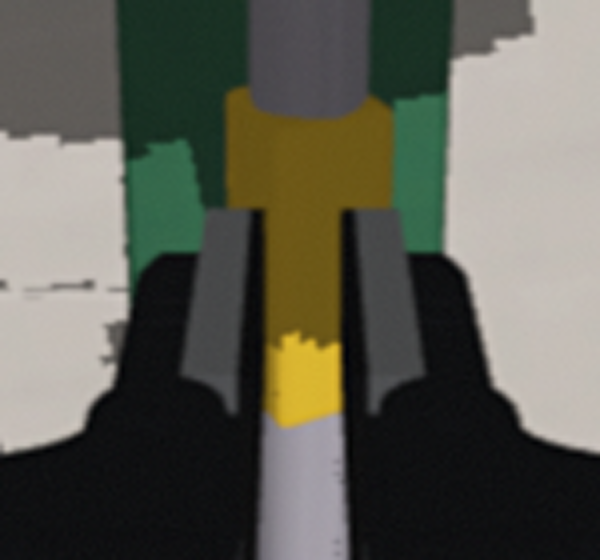

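```bash
python3 - <<'E'
from h import *
for z in(.1,.006):print(rel([.4955,-.2492,z],1.399))
E
```

```text
(array([ 0.0113,  0.0022, -0.0041]), array([-0.0002,  0.0087,  0.0025]))
(array([ 0.1053,  0.0025, -0.0049]), array([-0.0002,  0.0087,  0.0025]))
```

Call:
{"name": "jog_arm", "arguments": {
  "rows": [
    [0.011,0.0022,-0.0041,0,0.0087,0.0025,45],
    [0.011,0.0022,-0.0041,0,0.0087,0.0025,45],
    [0.011,0.0022,-0.0041,0,0.0087,0.0025,45],
    [0.011,0.0022,-0.0041,0,0.0087,0.0025,45],
    [0.03,0.0023,-0.0043,0,0.0087,0.0025,45],
    [0.05,0.0023,-0.0044,0,0.0087,0.0025,45],
    [0.07,0.0024,-0.0046,0,0.0087,0.0025,45],
    [0.09,0.0025,-0.0048,0,0.0087,0.0025,45],
    [0.105,0.0025,-0.0049,0,0.0087,0.0025,45],
    [0.105,0.0025,-0.0049,0,0.0087,0.0025,45],
    [0.105,0.0025,-0.0049,0,0.0087,0.0025,45],
    [0.105,0.0025,-0.0049,0,0.0087,0.0025,0],
    [0.105,0.0025,-0.0049,0,0.0087,0.0025,0],
    [0.105,0.0025,-0.0049,0,0.0087,0.0025,0],
    [0.105,0.0025,-0.0049,0,0.0087,0.0025,0],
    [0.105,0.0025,-0.0049,0,0.0087,0.0025,0],
    [0.105,0.0025,-0.0049,0,0.0087,0.0025,0],
    [0.105,0.0025,-0.0049,0,0.0087,0.0025,0]
  ],
  "force": 40
}}

```text
time: 6.7
tool_pos: [0.4966, -0.2498, 0.0076]
tcp_rot: [0.134, 1.564, -0.136]
wrist_force: [-0.5, 0.4, 5.6]
width: 0.229
```

Call:
{"name": "jog_arm", "arguments": {
  "rows": [
    [-0.01,0,0,0,0,0,0],
    [-0.02,0,0,0,0,0,0],
    [-0.03,0,0,0,0,0,0],
    [-0.03,0,0,0,0,0,0],
    [-0.03,0,0,0,0,0,0]
  ]
}}

```text
time: 7.2
tool_pos: [0.4968, -0.2499, 0.0381]
tcp_rot: [0.134, 1.563, -0.136]
wrist_force: [-0.4, -0.0, -2.0]
width: 0.229
```

```bash
python3 - <<'E'
from h import *
img,cam=shot("wrist","w4")
cv2.imwrite("pics/w4b.png",cv2.resize(img[110:384,100:420],None,fx=2,fy=2,interpolation=cv2.INTER_CUBIC))
E
```

```text
(no output)
```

View pics/w4b.png

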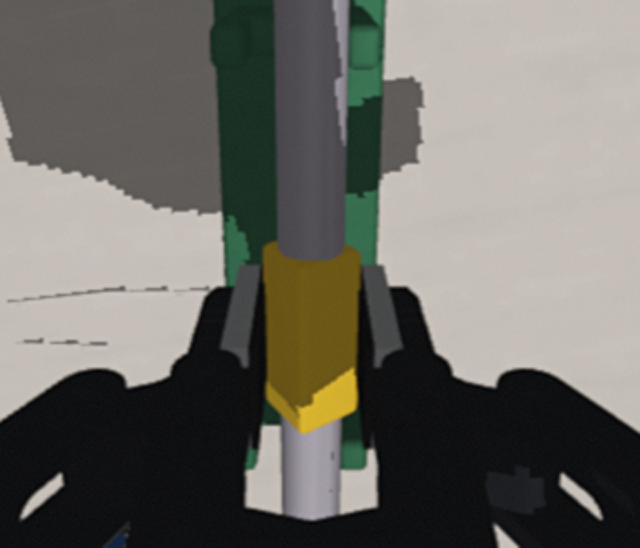

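```bash
python3 - <<'E'
from h import *
for z in(.06,.0126):print(rel([.4316,-.0641,z],1.683))
E
```

```text
(array([-0.0228,  0.1717, -0.0955]), array([-0.2842,  0.0021,  0.0011]))
(array([ 0.0246,  0.1718, -0.0956]), array([-0.2842,  0.0021,  0.0011]))
```

Call:
{"name": "jog_arm", "arguments": {
  "rows": [
    [-0.0228,0.02,-0.01,0,0,0,0],
    [-0.0228,0.06,-0.034,-0.1,0.001,0,0],
    [-0.0228,0.1,-0.056,-0.2,0.002,0.001,0],
    [-0.0228,0.14,-0.079,-0.284,0.002,0.001,0],
    [-0.0228,0.1717,-0.0955,-0.284,0.002,0.001,0],
    [-0.0228,0.1717,-0.0955,-0.284,0.002,0.001,0],
    [-0.0228,0.1717,-0.0955,-0.284,0.002,0.001,0],
    [-0.01,0.1717,-0.0955,-0.284,0.002,0.001,0],
    [0.005,0.1717,-0.0955,-0.284,0.002,0.001,0],
    [0.018,0.1717,-0.0955,-0.284,0.002,0.001,0],
    [0.0246,0.1718,-0.0956,-0.284,0.002,0.001,0],
    [0.0246,0.1718,-0.0956,-0.284,0.002,0.001,0],
    [0.0246,0.1718,-0.0956,-0.284,0.002,0.001,0]
  ]
}}

```text
time: 8.55
tool_pos: [0.4317, -0.0644, 0.0124]
tcp_rot: [-0.087, 1.569, 0.087]
wrist_force: [-0.4, 0.4, -1.4]
width: 0.231
```

```bash
python3 - <<'E'
from h import *
print(pose()[0],yaw())
img,cam=shot("wrist","w5"); i3,c3=shot("side","d5"); i2,c2=shot("scene","s5")
for n,c in(("side",c3),("scene",c2)): print(n,w2p(c,[.5441,-.0514,.05]))
a=cv2.resize(img[190:384,130:400],(640,460),interpolation=cv2.INTER_CUBIC)
u=w2p(c3,[.53,-.06,.05]).astype(int)
b=cv2.resize(i3[u[1]-25:u[1]+25,max(0,u[0]-60):u[0]+60],(320,133),interpolation=cv2.INTER_CUBIC)
u=w2p(c2,[.5,-.06,.05]).astype(int)
b2=cv2.resize(i2[u[1]-25:u[1]+25,u[0]-60:u[0]+60],(320,133),interpolation=cv2.INTER_CUBIC)
cv2.imwrite("pics/w5b.png",np.vstack([a,np.hstack([b,b2])]))
E
```

```text
[ 0.4317 -0.0644  0.0124] 1.6821926767566344
side [250.3195 184.8134]
scene [264.4534 189.6084]
```

View pics/w5b.png

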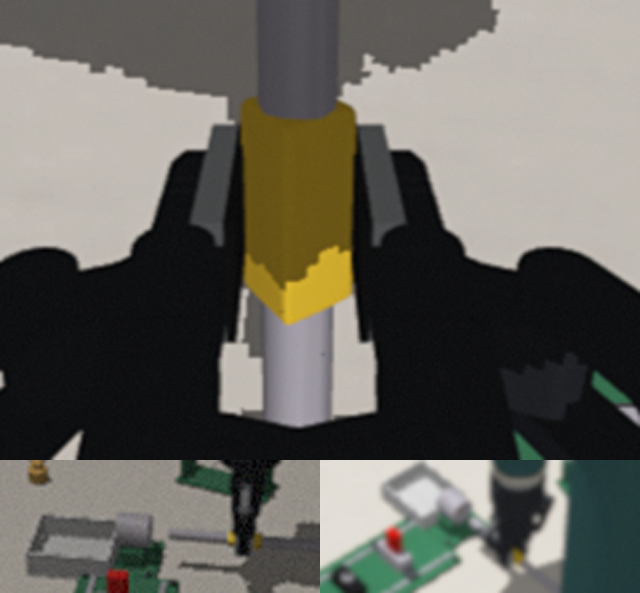

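```bash
python3 - <<'E'
from h import *
i3,c3=load("d5");i2,c2=load("s5")
d=np.array([np.cos(.112),np.sin(.112),0]); C=np.array([.4317,-.0644,.05])-.0018*d
tip=C+.09*d; m=np.array([.5441,-.0514,.05])
u=w2p(c3,[.53,-.06,.05]).astype(int); o=np.array([max(0,u[0]-60),u[1]-25])
for n,P in(("tip",tip),("mouth",m),("far",m+.04*d),("grip",C)):
    print(n,P,"side crop px",(w2p(c3,P)-o)*2.667, [0,460],"z+.01:",(w2p(c3,P+[0,0,.01])-o)*2.667)
E
```

```text
tip [ 0.5193 -0.0545  0.05  ] side crop px [168.4436  73.0918] [0, 460] z+.01: [168.4974  66.1496]
mouth [ 0.5441 -0.0514  0.05  ] side crop px [147.5371  71.5114] [0, 460] z+.01: [147.5007  64.5763]
far [ 0.5838 -0.0469  0.05  ] side crop px [114.274   68.7183] [0, 460] z+.01: [114.0949  61.7956]
grip [ 0.4299 -0.0646  0.05  ] side crop px [244.4676  79.4741] [0, 460] z+.01: [244.8529  72.5039]
```

Call:
{"name": "jog_arm", "arguments": {
  "rows": [
    [-0.0015,0,0.005,0,0,0,0],
    [-0.0015,0,0.012,0,0,0,0],
    [-0.0015,0,0.019,0,0,0,0],
    [-0.0015,0,0.026,0,0,0,0],
    [-0.0015,0,0.033,0,0,0,0],
    [-0.0015,0,0.04,0,0,0,0]
  ]
}}

```text
time: 9.3
tool_pos: [0.4726, -0.0597, 0.0147]
tcp_rot: [-0.088, 1.568, 0.088]
wrist_force: [-1.0, 0.8, -1.4]
width: 0.228
```

Call:
{"name": "jog_arm", "arguments": {
  "rows": [
    [0,0,0.006,0,0,0,0],
    [0,0,0.012,0,0,0,0],
    [0,0,0.018,0,0,0,0]
  ]
}}

```text
time: 9.6
tool_pos: [0.4911, -0.0576, 0.0147]
tcp_rot: [-0.088, 1.568, 0.088]
wrist_force: [-0.3, -0.7, -1.9]
width: 0.227
```

Call:
{"name": "jog_arm", "arguments": {
  "rows": [
    [0,0,0.006,0,0,0,0],
    [0,0,0.012,0,0,0,0],
    [0,0,0.018,0,0,0,0],
    [0,0,0.024,0,0,0,0],
    [0,0,0.026,0,0,0,0],
    [0,0,0.026,0,0,0,0]
  ]
}}

```text
time: 10.2
tool_pos: [0.5173, -0.0546, 0.0147]
tcp_rot: [-0.088, 1.568, 0.088]
wrist_force: [0.5, -0.2, -2.1]
width: 0.23
```

```bash
python3 - <<'E'
from h import *
print(pose()[0],yaw())
i3,c3=shot("side","d6"); i2,c2=shot("scene","s6")
o=[]
for i,c in((i3,c3),(i2,c2)):
    u=w2p(c,[.58,-.05,.04]).astype(int); o.append(cv2.resize(i[u[1]-35:u[1]+35,u[0]-45:u[0]+45],(400,311),interpolation=cv2.INTER_CUBIC))
cv2.imwrite("pics/6.png",np.hstack(o))
E
```

```text
[ 0.5173 -0.0546  0.0147] 1.6830484125172216
```

View pics/6.png

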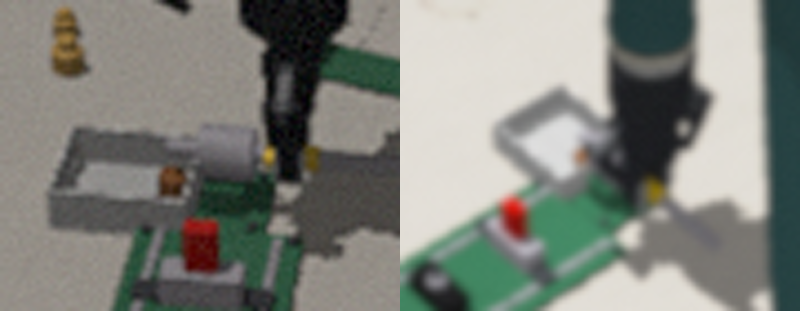

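Call:
{"name": "jog_arm", "arguments": {
  "rows": [
    [0,0,-0.01,0,0,0,0],
    [0,0,-0.025,0,0,0,0],
    [0,0,-0.04,0,0,0,0],
    [0,0,-0.055,0,0,0,0],
    [0,0,-0.07,0,0,0,0],
    [0,0,-0.087,0,0,0,0],
    [0,0,-0.087,0,0,0,0],
    [-0.03,0,-0.087,0,0,0,0],
    [-0.055,0,-0.087,0,0,0,0],
    [-0.055,0,-0.087,0,0,0,0]
  ]
}}

```text
time: 11.3
tool_pos: [0.4341, -0.0652, 0.0734]
tcp_rot: [-0.09, 1.56, 0.086]
wrist_force: [-0.2, -1.5, -0.6]
width: 0.23
```

```bash
python3 - <<'E'
from h import *
print(pose()[0],yaw())
for z in(.07,.0075):print(rel([.4964,-.2497,z],1.399))
E
```

```text
[ 0.4341 -0.0652  0.0734] 1.6827313805315685
(array([ 0.0043, -0.1903,  0.0412]), array([0.2837, 0.0094, 0.0017]))
(array([ 0.0668, -0.1901,  0.0407]), array([0.2837, 0.0094, 0.0017]))
```

Call:
{"name": "jog_arm", "arguments": {
  "rows": [
    [0.004,-0.04,0.009,0.06,0.002,0,0],
    [0.004,-0.08,0.018,0.13,0.005,0.001,0],
    [0.004,-0.12,0.027,0.2,0.007,0.001,0],
    [0.0043,-0.16,0.035,0.27,0.009,0.002,0],
    [0.0043,-0.1903,0.0412,0.2837,0.0094,0.0017,0],
    [0.0043,-0.1903,0.0412,0.2837,0.0094,0.0017,0],
    [0.0043,-0.1903,0.0412,0.2837,0.0094,0.0017,0],
    [0.0043,-0.1903,0.0412,0.2837,0.0094,0.0017,0]
  ]
}}

```text
time: 12.1
tool_pos: [0.4953, -0.2485, 0.0688]
tcp_rot: [0.136, 1.569, -0.134]
wrist_force: [0.4, 0.0, -1.8]
width: 0.228
```

```bash
python3 - <<'E'
from h import *
print(pose()[0],yaw())
print(rel([.4964,-.2497,.0075],1.399))
E
```

```text
[ 0.4953 -0.2485  0.0688] 1.3993403189484488
(array([ 0.0613, -0.001 ,  0.0014]), array([ 0.0003, -0.0022, -0.0011]))
```

Descend, then open only after checking contact.

Call:
{"name": "jog_arm", "arguments": {
  "rows": [
    [0.015,-0.001,0.0014,0,-0.002,-0.001,0],
    [0.03,-0.001,0.0014,0,-0.002,-0.001,0],
    [0.045,-0.001,0.0014,0,-0.002,-0.001,0],
    [0.055,-0.001,0.0014,0,-0.002,-0.001,0],
    [0.06,-0.001,0.0014,0,-0.002,-0.001,0],
    [0.061,-0.001,0.0014,0,-0.002,-0.001,0],
    [0.061,-0.001,0.0014,0,-0.002,-0.001,0]
  ]
}}

```text
time: 12.8
tool_pos: [0.4959, -0.2493, 0.0078]
tcp_rot: [0.135, 1.568, -0.134]
wrist_force: [-0.9, -0.8, 0.6]
width: 0.233
```

Call:
{"name": "jog_arm", "arguments": {
  "rows": [
    [0,0,0,0,0,0,45],
    [0,0,0,0,0,0,45],
    [0,0,0,0,0,0,45],
    [0,0,0,0,0,0,45],
    [-0.02,0,0,0,0,0,45],
    [-0.05,0,0,0,0,0,45],
    [-0.09,0,0,0,0,0,45],
    [-0.14,0,0,0,0,0,45],
    [-0.19,0,0,0,0,0,45],
    [-0.22,0,0,0,0,0,45],
    [-0.22,0,0,0,0,0,45]
  ]
}}

```text
time: 13.9
tool_pos: [0.4998, -0.2514, 0.2349]
tcp_rot: [0.131, 1.557, -0.138]
wrist_force: [0.9, -0.4, 0.2]
width: 0.454
```

```bash
python3 - <<'E'
from h import *
print(pose()[0],yaw())
i,c=shot("wrist","w7")
for cc,a,pts in hsvblobs(i,(20,130,60),(34,255,255),40): print(cc,a,p2w(c,cc,.05))
print(rel([.45,.16,.25],1.683))
for z in (.045,.053):print([w2p(c,np.array([.495,-.249,z])+s*np.array([np.cos(.172),-np.sin(.172),0])) for s in(-.09,0,.09)])
cv2.imwrite("pics/w7b.png",cv2.resize(i[40:340,100:420],None,fx=2,fy=2))
E
```

```text
[ 0.4998 -0.2514  0.2349] 1.399325924369962
[256.7618 155.9337] 739 [ 0.4952 -0.2483  0.05  ]
(array([-0.0198,  0.3963, -0.1174]), array([-0.2837,  0.0048,  0.0022]))
[array([256.1554,  64.6749]), array([256.1028, 154.8527]), array([256.058 , 231.7313])]
[array([256.1564,  64.3209]), array([256.1026, 156.4652]), array([256.057 , 234.7503])]
```

View pics/w7b.png

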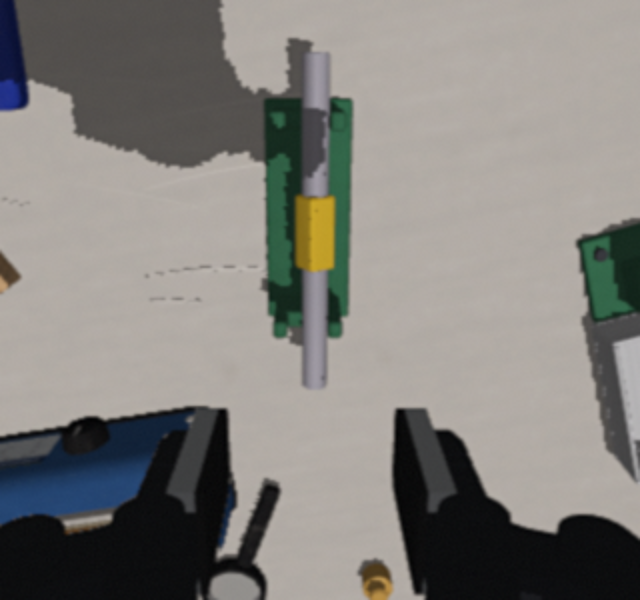

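```bash
python3 - <<'E'
from h import *
for z in(.12,.02):print(rel([.549,.0622,z],1.683))
E
```

```text
(array([ 0.1109,  0.317 , -0.0039]), array([-0.2837,  0.0048,  0.0022]))
(array([ 0.2109,  0.3172, -0.0044]), array([-0.2837,  0.0048,  0.0022]))
```

Call:
{"name": "jog_arm", "arguments": {
  "rows": [
    [0.1109,0.317,-0.0039,-0.2837,0.0048,0.0022,45],
    [0.1109,0.317,-0.0039,-0.2837,0.0048,0.0022,45],
    [0.1109,0.317,-0.0039,-0.2837,0.0048,0.0022,45],
    [0.1109,0.317,-0.0039,-0.2837,0.0048,0.0022,45],
    [0.1109,0.317,-0.0039,-0.2837,0.0048,0.0022,45],
    [0.1109,0.317,-0.0039,-0.2837,0.0048,0.0022,45],
    [0.1109,0.317,-0.0039,-0.2837,0.0048,0.0022,45],
    [0.1109,0.317,-0.0039,-0.2837,0.0048,0.0022,45],
    [0.1109,0.317,-0.0039,-0.2837,0.0048,0.0022,45],
    [0.1109,0.317,-0.0039,-0.2837,0.0048,0.0022,45]
  ]
}}

```text
time: 14.95
tool_pos: [0.5483, 0.0614, 0.1193]
tcp_rot: [-0.088, 1.571, 0.087]
wrist_force: [0.3, 0.1, 0.6]
width: 0.449
```

```bash
python3 - <<'E'
from h import *
print(pose()[0],yaw())
i,c=shot("wrist","w8")
for cc,a,pts in hsvblobs(i,(0,150,60),(8,255,255),60)+hsvblobs(i,(172,150,60),(180,255,255),60):
    b=cv2.boxPoints(cv2.minAreaRect(pts.astype(np.float32)));print(cc,a,p2w(c,cc,.072),b,[p2w(c,q,.072)[:2] for q in b])
print(rel([.549,.0622,.02],1.683))
cv2.imwrite("pics/w8b.png",cv2.resize(i[0:384,80:460],None,fx=1.5,fy=1.5))
E
```

```text
[0.5483 0.0614 0.1193] 1.6826115362512422
[257.042  201.5743] 881 [0.544  0.0632 0.072 ] [[246. 180.]
 [268. 180.]
 [268. 223.]
 [246. 223.]] [array([0.5299, 0.0543]), array([0.5283, 0.0686]), array([0.5585, 0.0724]), array([0.5602, 0.0574])]
(array([0.0998, 0.0011, 0.0005]), array([-0.0012, -0.0005,  0.0004]))
```

View pics/w8b.png

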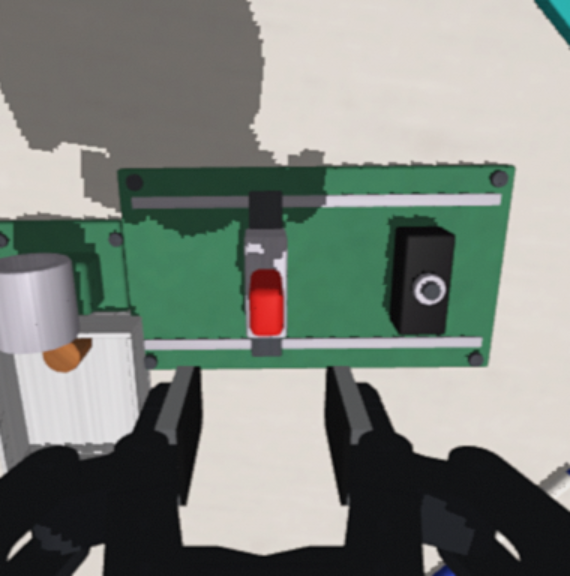

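Call:
{"name": "jog_arm", "arguments": {
  "rows": [
    [0.03,0.0015,0.0005,0,0,0,45],
    [0.06,0.0015,0.0005,0,0,0,45],
    [0.085,0.0015,0.0005,0,0,0,45],
    [0.1,0.0015,0.0005,0,0,0,45],
    [0.1,0.0015,0.0005,0,0,0,45],
    [0.1,0.0015,0.0005,0,0,0,0],
    [0.1,0.0015,0.0005,0,0,0,0],
    [0.1,0.0015,0.0005,0,0,0,0],
    [0.1,0.0015,0.0005,0,0,0,0],
    [0.1,0.0015,0.0005,0,0,0,0],
    [0.1,0.0015,0.0005,0,0,0,0]
  ],
  "force": 40
}}

```text
time: 16.1
tool_pos: [0.5504, 0.0624, 0.0214]
tcp_rot: [-0.088, 1.567, 0.087]
wrist_force: [-0.4, -2.0, 6.4]
width: 0.179
```

Call:
{"name": "jog_arm", "arguments": {
  "rows": [
    [0,-0.004,0,0,0,0,0],
    [0,-0.01,0,0,0,0,0],
    [0,-0.016,0,0,0,0,0],
    [0,-0.022,0,0,0,0,0]
  ]
}}

```text
time: 16.5
tool_pos: [0.5531, 0.0403, 0.0215]
tcp_rot: [-0.088, 1.566, 0.087]
wrist_force: [1.2, 3.0, -1.3]
width: 0.18
```

Call:
{"name": "jog_arm", "arguments": {
  "rows": [
    [0,-0.005,0,0,0,0,0],
    [0,-0.01,0,0,0,0,0],
    [0,-0.012,0,0,0,0,0]
  ]
}}

```text
time: 16.8
tool_pos: [0.5546, 0.0277, 0.0215]
tcp_rot: [-0.088, 1.566, 0.087]
wrist_force: [1.5, 3.2, -0.8]
width: 0.181
```

Call:
{"name": "jog_arm", "arguments": {
  "rows": [
    [0,-0.005,0,0,0,0,0],
    [0,-0.01,0,0,0,0,0],
    [0,-0.012,0,0,0,0,0]
  ]
}}

```text
time: 17.1
tool_pos: [0.5546, 0.027, 0.0214]
tcp_rot: [-0.068, 1.568, 0.096]
wrist_force: [-3.0, 51.2, 2.7]
width: 0.182
```

Call:
{"name": "jog_arm", "arguments": {
  "rows": [
    [0,-0.003,0,0,0,0,0],
    [0,-0.006,0,0,0,0,0],
    [0,-0.006,0,0,0,0,0]
  ]
}}

```text
time: 17.4
tool_pos: [0.5546, 0.0277, 0.0214]
tcp_rot: [-0.059, 1.569, 0.103]
wrist_force: [-0.9, 28.1, 2.1]
width: 0.18
```

Call:
{"name": "jog_arm", "arguments": {
  "rows": [
    [0,-0.003,0,0,0,0,0],
    [0,-0.006,0,0,0,0,0],
    [0,-0.006,0,0,0,0,0]
  ]
}}

```text
time: 17.7
tool_pos: [0.5544, 0.028, 0.0214]
tcp_rot: [-0.051, 1.57, 0.109]
wrist_force: [-1.1, 27.8, 0.5]
width: 0.178
```

Call:
{"name": "jog_arm", "arguments": {
  "rows": [
    [0,0.003,0,0,0,0,0],
    [0,0.003,0,0,0,0,45],
    [0,0.003,0,0,0,0,45],
    [0,0.003,0,0,0,0,45],
    [0,0.003,0,0,0,0,45],
    [-0.03,0.003,0,0,0,0,45],
    [-0.08,0.003,0,0,0,0,45],
    [-0.13,0.003,0,0,0,0,45],
    [-0.16,0.05,-0.02,0,0,0,45],
    [-0.19,0.1,-0.05,0,0,0,45],
    [-0.22,0.15,-0.08,0,0,0,45],
    [-0.24,0.2,-0.1,0,0,0,45],
    [-0.24,0.25,-0.1,0,0,0,45],
    [-0.24,0.28,-0.1,0,0,0,45],
    [-0.24,0.28,-0.1,0,0,0,45],
    [-0.24,0.28,-0.1,0,0,0,45]
  ]
}}

```text
time: 19.3
tool_pos: [0.4267, 0.2899, 0.2724]
tcp_rot: [-0.052, 1.568, 0.113]
wrist_force: [1.2, -0.0, 0.6]
width: 0.454
```

```bash
cat > bars.py <<'E'
import sys
from h import *
tag=sys.argv[1]
print(pose()[0],yaw(),monitor.read_state()["time"])
i,c=shot("wrist",tag)
for cc,a,pts in hsvblobs(i,(12,100,60),(28,255,255),60):
    r=cv2.minAreaRect(pts.astype(np.float32));b=cv2.boxPoints(r)
    w=np.array([p2w(c,q,.012)[:2] for q in b]); e=[w[1]-w[0],w[2]-w[1]]
    L=[np.linalg.norm(x) for x in e]; k=int(np.argmax(L))
    print(cc,a,"c",w.mean(0),"LxW",L[k],L[1-k],"ang",np.degrees(np.arctan2(e[k][1],e[k][0]))%180)
E
python3 bars.py w9; python3 - <<'E'
from h import *
i,c=load("w9");cv2.imwrite("pics/w9b.png",cv2.resize(i,None,fx=1.4,fy=1.4))
E
```

```text
[0.4267 0.2899 0.2724] 1.6758455198688555 19.3
[452.0969 149.3029] 1733 c [0.3989 0.5572] LxW 0.11047096353748515 0.08821311423581336 ang 112.86687218536828
[244.1893 142.8853] 375 c [0.4208 0.2866] LxW 0.056579182473417075 0.010384963922370335 ang 10.362268044193563
[305.5899 146.963 ] 378 c [0.4179 0.3654] LxW 0.057284198822920004 0.010670262371717979 ang 49.883687090472016
[487.7209 152.7326] 86 c [0.4024 0.6061] LxW 0.031330140791106395 0.0055906649795541405 ang 36.24392242732004
[250.1733 200.7447] 329 c [0.4972 0.302 ] LxW 0.058026739796582086 0.010495049880718756 ang 19.57577969688862
[297.9612 216.994 ] 335 c [0.5147 0.369 ] LxW 0.058448413774371655 0.011531043551611877 ang 177.36733506871738
[463.0582 231.4779] 498 c [0.5195 0.6013] LxW 0.06201229343567369 0.044384536086707456 ang 170.5848705901786
[489.7557 236.1825] 696 c [0.5304 0.6483] LxW 0.08475203004717437 0.0515739147445198 ang 159.41457785665696
[494.0754 255.3373] 252 c [0.5501 0.6632] LxW 0.0635121904071327 0.02267558581308378 ang 135.93841571909493
[500.5285 266.2602] 123 c [0.5649 0.6804] LxW 0.04911013115044058 0.013503581516163845 ang 156.76077156143495
```

View pics/w9b.png

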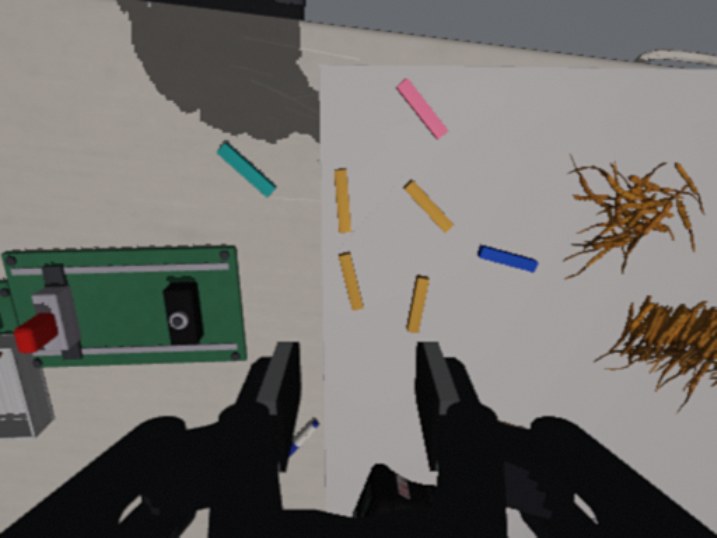

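```bash
python3 - <<'E'
from h import *
for z in(.08,-.021):print(rel([.4972,.302,z],1.913))
E
```

```text
(array([ 0.1919, -0.0006,  0.071 ]), array([-0.2383,  0.0063, -0.0364]))
(array([ 0.2929, -0.0043,  0.0708]), array([-0.2383,  0.0063, -0.0364]))
```

Call:
{"name": "jog_arm", "arguments": {
  "rows": [
    [0.05,-0.0003,0.02,-0.1,0.003,-0.015,35],
    [0.1,-0.0005,0.04,-0.2,0.005,-0.03,35],
    [0.14,-0.0006,0.06,-0.2383,0.0063,-0.0364,35],
    [0.18,-0.0006,0.071,-0.2383,0.0063,-0.0364,35],
    [0.1919,-0.0006,0.071,-0.2383,0.0063,-0.0364,35],
    [0.1919,-0.0006,0.071,-0.2383,0.0063,-0.0364,35],
    [0.1919,-0.0006,0.071,-0.2383,0.0063,-0.0364,35]
  ]
}}

```text
time: 20.05
tool_pos: [0.498, 0.3015, 0.0815]
tcp_rot: [-0.267, 1.553, 0.268]
wrist_force: [0.6, 0.3, 1.5]
width: 0.348
```

```bash
python3 bars.py w10 | head -5; python3 -c "
from h import *
print(rel([.4972,.302,-.021],1.913))"
```

```text
[0.498  0.3015 0.0815] 1.911972961930991 20.05
[271.751   83.6022] 1438 c [0.4213 0.2867] LxW 0.05623995348207981 0.010575528185761822 ang 9.396886526387277
[379.0922 120.805 ] 1518 c [0.4189 0.3649] LxW 0.05767283434698848 0.012803302135467183 ang 50.50259406400971
[254.3145 194.1811] 1132 c [0.4971 0.3018] LxW 0.057149165346933345 0.010609221679708703 ang 19.860377132746777
[333.2453 235.9716] 844 c [0.51  0.369] LxW 0.04930696397568285 0.012182441601897997 ang 176.83085498853418
(array([ 0.1036,  0.0002, -0.0018]), array([-0.0006,  0.0036, -0.0005]))
```

Call:
{"name": "jog_arm", "arguments": {
  "rows": [
    [0.03,0.0002,-0.001,0,0.0035,0,35],
    [0.06,0.0002,-0.0018,0,0.0035,0,35],
    [0.085,0.0002,-0.0018,0,0.0035,0,35],
    [0.096,0.0002,-0.0018,0,0.0035,0,35],
    [0.103,0.0002,-0.0018,0,0.0035,0,35],
    [0.103,0.0002,-0.0018,0,0.0035,0,35]
  ]
}}

```text
time: 20.7
tool_pos: [0.4978, 0.3024, -0.0195]
tcp_rot: [-0.267, 1.553, 0.269]
wrist_force: [-0.0, 1.1, -0.2]
width: 0.351
```

Call:
{"name": "jog_arm", "arguments": {
  "rows": [
    [0,0,0,0,0,0,0],
    [0,0,0,0,0,0,0],
    [0,0,0,0,0,0,0],
    [0,0,0,0,0,0,0],
    [0,0,0,0,0,0,0],
    [0,0,0,0,0,0,0]
  ],
  "force": 40
}}

```text
time: 21.3
tool_pos: [0.4994, 0.3032, -0.0175]
tcp_rot: [-0.266, 1.55, 0.27]
wrist_force: [-0.8, -1.1, 6.6]
width: 0.123
```

Call:
{"name": "jog_arm", "arguments": {
  "rows": [
    [-0.02,0,0,0,0,0,0],
    [-0.05,0,0,0,0,0,0],
    [-0.09,0,0,0,0,0,0],
    [-0.11,0,0,0,0,0,0],
    [-0.11,0,0,0,0,0,0]
  ]
}}

```text
time: 21.8
tool_pos: [0.5021, 0.3047, 0.0972]
tcp_rot: [-0.264, 1.541, 0.272]
wrist_force: [0.4, -1.4, -0.1]
width: 0.121
```

```bash
cat > jig.py <<'E'
from h import *
JY=.115; O=np.array([.5455,.1082]); ex=np.array([np.cos(JY),np.sin(JY)]); ey=np.array([-np.sin(JY),np.cos(JY)])
def j2w(x,y): return O+x*ex+y*ey
def w2j(p): d=np.asarray(p)[:2]-O; return np.array([d@ex,d@ey])
E
python3 - <<'E'
from jig import *
i,c=load("w1")
print("stop face bottom (w1)",w2j(p2w(c,np.array([631,293])/1.5,.008)))
i,c=load("w8")
for u,z in(((395/1.5+80,285/1.5),.008),((408/1.5+80,280/1.5),.033),((453/1.5+80,285/1.5),.033),((285/1.5+80,285/1.5),.034),((247/1.5+80,285/1.5),.034)): print("w8",u,w2j(p2w(c,u,z)))
for q in((118,168),(514,165),(490,367),): print("corner",w2j(p2w(c,(q[0]/1.5+80,q[1]/1.5),.008)))
for q in((131,202),(502,200),(146,346),(482,342)): print("rail",w2j(p2w(c,(q[0]/1.5+80,q[1]/1.5),.012)))
img,_=shot("wrist","w11")
yb=j2w(0,-.028);print(yb,[rel([*yb,z],JY+np.pi/2) for z in(.09,-.006)])
s=monitor.read_state();print(s["width"],s["wrist_force"],pose()[0])
for cc,a,pts in hsvblobs(img,(12,100,40),(28,255,255),60):
    b=cv2.minAreaRect(pts.astype(np.float32));print(cc,a,b)
E
```

```text
stop face bottom (w1) [0.0001 0.0305]
w8 (343.3333333333333, 190.0) [0.0055 0.0299]
w8 (352.0, 186.66666666666666) [-0.005   0.0297]
w8 (382.0, 190.0) [-0.0022  0.0534]
w8 (270.0, 190.0) [-0.0029 -0.0343]
w8 (244.66666666666666, 190.0) [-0.003 -0.054]
corner [-0.0605 -0.1228]
corner [-0.0612  0.0882]
corner [0.0577 0.0914]
rail [-0.043  -0.1163]
rail [-0.0432  0.0825]
rail [ 0.0412 -0.1146]
rail [0.0395 0.0825]
[0.5487 0.0804] [(array([ 0.0039, -0.2266, -0.0294]), array([ 0.2267,  0.009 , -0.003 ])), (array([ 0.0999, -0.2268, -0.0303]), array([ 0.2267,  0.009 , -0.003 ]))]
0.12197778298473605 [-0.669  -0.3809 -0.16  ] [0.5005 0.3038 0.0946]
[268.4428  74.6926] 1285 ((268.47296142578125, 75.16216278076172), (15.45350456237793, 85.32307434082031), 9.462322235107422)
[369.7738 110.0953] 1437 ((369.7362976074219, 110.61985778808594), (78.20875549316406, 19.034936904907227), 65.55604553222656)
[323.0349 225.8584] 1116 ((323.0000305175781, 226.50003051757812), (16.54690170288086, 68.87089538574219), 26.56505012512207)
[255.1546 254.8544] 2885 ((255.5, 255.0), (118.0, 25.0), 90.0)
```

Call:
{"name": "jog_arm", "arguments": {
  "rows": [
    [0.003,-0.04,-0.005,0.05,0.002,0,0],
    [0.003,-0.09,-0.012,0.12,0.005,-0.001,0],
    [0.0035,-0.14,-0.018,0.19,0.008,-0.002,0],
    [0.0039,-0.19,-0.023,0.2267,0.009,-0.003,0],
    [0.0039,-0.2266,-0.0268,0.2267,0.009,-0.003,0],
    [0.0039,-0.2266,-0.0268,0.2267,0.009,-0.003,0],
    [0.0039,-0.2266,-0.0268,0.2267,0.009,-0.003,0],
    [0.0039,-0.2266,-0.0268,0.2267,0.009,-0.003,0]
  ]
}}

```text
time: 22.65
tool_pos: [0.5499, 0.082, 0.0887]
tcp_rot: [-0.09, 1.571, 0.091]
wrist_force: [-0.1, -0.5, -1.6]
width: 0.119
```

```bash
python3 -c "
from jig import *
p=pose()[0];print(p,w2j(p),yaw(),monitor.read_state()['width'],rel([*j2w(.0026,-.028),-.008],JY+np.pi/2))"
```

```text
[0.5499 0.082  0.0887] [ 0.0014 -0.0266] 1.6860835048812872 0.1188244965907014 (array([ 0.0967, -0.0015,  0.0015]), array([ 0.0003, -0.0025, -0.0006]))
```

Call:
{"name": "jog_arm", "arguments": {
  "rows": [
    [0.03,-0.0015,0.001,0,-0.002,0,0],
    [0.06,-0.0015,0.0015,0,-0.0025,0,0],
    [0.08,-0.0015,0.0015,0,-0.0025,0,0],
    [0.09,-0.0015,0.0015,0,-0.0025,0,0],
    [0.0965,-0.0015,0.0015,0,-0.0025,0,0],
    [0.0965,-0.0015,0.0015,0,-0.0025,0,0]
  ]
}}

```text
time: 23.25
tool_pos: [0.5512, 0.0815, -0.0081]
tcp_rot: [-0.091, 1.569, 0.092]
wrist_force: [0.2, 0.7, -0.9]
width: 0.125
```

Call:
{"name": "jog_arm", "arguments": {
  "rows": [
    [0,0,0,0,0,0,28],
    [0,0,0,0,0,0,28],
    [0,0,0,0,0,0,28],
    [-0.02,0,0,0,0,0,28],
    [-0.05,0,0,0,0,0,28],
    [-0.09,0,0,0,0,0,28],
    [-0.11,0,0,0,0,0,45],
    [-0.11,0,0,0,0,0,45]
  ]
}}

```text
time: 24.05
tool_pos: [0.5552, 0.0813, 0.1068]
tcp_rot: [-0.091, 1.56, 0.092]
wrist_force: [0.2, 0.2, 0.0]
width: 0.449
```

```bash
cat > chk.py <<'E'
import sys
from jig import *
p=pose()[0];print(p,w2j(p),yaw(),monitor.read_state()["time"])
i,c=shot("wrist",sys.argv[1])
for cc,a,pts in hsvblobs(i,(12,100,40),(28,255,255),60):
    r=cv2.minAreaRect(pts.astype(np.float32));b=cv2.boxPoints(r)
    w=np.array([w2j(p2w(c,q,.020)) for q in b]); e=[w[1]-w[0],w[2]-w[1]];k=int(np.linalg.norm(e[1])>np.linalg.norm(e[0]))
    print(cc,a,"jig c",w.mean(0),"LxW",np.linalg.norm(e[k]),np.linalg.norm(e[1-k]),"ang",np.degrees(np.arctan2(e[k][1],e[k][0])))
E
python3 chk.py w12; python3 -c "
from jig import *
for y in(-.081,):
  for z in(.09,.02):print(rel([*j2w(.002,y),z],JY+np.pi/2))"
```

```text
[0.5552 0.0813 0.1068] [ 0.0065 -0.0278] 1.6871900356017506 24.05
[256.1119 179.6203] 1135 jig c [ 0.0005 -0.0261] LxW 0.05823365304122181 0.011992899892724642 ang 0.5085009910344412
[ 93.7049 230.3571] 532 jig c [ 0.0426 -0.157 ] LxW 0.031519966218773135 0.016155820261094953 ang 112.72055433805771
(array([ 0.0143, -0.0533, -0.0028]), array([ 0.0013,  0.0049, -0.0001]))
(array([ 0.0843, -0.0533, -0.0032]), array([ 0.0013,  0.0049, -0.0001]))
```

Call:
{"name": "jog_arm", "arguments": {
  "rows": [
    [0.0,-0.03,-0.0015,0.001,0.004,0,45],
    [0.0,-0.0533,-0.0028,0.0013,0.0049,0,45],
    [0.0143,-0.0533,-0.0028,0.0013,0.0049,0,45],
    [0.0143,-0.0533,-0.0028,0.0013,0.0049,0,45],
    [0.04,-0.0533,-0.003,0.0013,0.0049,0,45],
    [0.065,-0.0533,-0.0032,0.0013,0.0049,0,45],
    [0.0843,-0.0533,-0.0032,0.0013,0.0049,0,45],
    [0.0843,-0.0533,-0.0032,0.0013,0.0049,0,45],
    [0.0843,-0.0533,-0.0032,0.0013,0.0049,0,0],
    [0.0843,-0.0533,-0.0032,0.0013,0.0049,0,0],
    [0.0843,-0.0533,-0.0032,0.0013,0.0049,0,0],
    [0.0843,-0.0533,-0.0032,0.0013,0.0049,0,0],
    [0.0843,-0.0533,-0.0032,0.0013,0.0049,0,0],
    [0.0843,-0.0533,-0.0032,0.0013,0.0049,0,0]
  ],
  "force": 40
}}

```text
time: 25.5
tool_pos: [0.557, 0.0283, 0.0205]
tcp_rot: [-0.09, 1.568, 0.091]
wrist_force: [-1.3, 2.1, -1.1]
width: 0.18
```

```bash
python3 -c "
from jig import *
s=monitor.read_state();p=pose()[0];print(p,w2j(p),yaw(),s['width'],s['wrist_force'],rel([*j2w(.0,-.011),p[2]],JY+np.pi/2))"
```

```text
[0.557  0.0283 0.0205] [ 0.0022 -0.0807] 1.685855147684306 0.18004306556314725 [-1.3363  2.1046 -1.0576] (array([ 0.    ,  0.0697, -0.0022]), array([ 0.0001,  0.0007, -0.0005]))
```

Call:
{"name": "jog_arm", "arguments": {
  "rows": [
    [0,0.004,0,0,0,0,0],
    [0,0.01,0,0,0,0,0],
    [0,0.017,0,0,0,0,0],
    [0,0.024,0,0,0,0,0],
    [0,0.031,0,0,0,0,0],
    [0,0.038,0,0,0,0,0],
    [0,0.045,0,0,0,0,0],
    [0,0.052,0,0,0,0,0],
    [0,0.059,0,0,0,0,0],
    [0,0.065,0,0,0,0,0],
    [0,0.066,0,0,0,0,0]
  ]
}}

```text
time: 26.6
tool_pos: [0.5489, 0.0946, 0.0205]
tcp_rot: [-0.09, 1.569, 0.091]
wrist_force: [-3.0, -3.5, -0.6]
width: 0.178
```

Call:
{"name": "jog_arm", "arguments": {
  "rows": [
    [0,0.0015,0,0,0,0,0],
    [0,0.003,0,0,0,0,0],
    [0,0.0045,0,0,0,0,0],
    [0,0.0055,0,0,0,0,0],
    [0,0.0055,0,0,0,0,0]
  ]
}}

```text
time: 27.1
tool_pos: [0.5485, 0.097, 0.0205]
tcp_rot: [-0.095, 1.569, 0.089]
wrist_force: [-0.1, -14.5, -0.6]
width: 0.185
```

```bash
python3 -c "
from jig import *
s=monitor.read_state();p=pose()[0];print(p,w2j(p),yaw(),s['width'],s['wrist_force'])"
```

```text
[0.5485 0.097  0.0205] [ 0.0017 -0.0114] 1.6874099426049074 0.18541685633634722 [ -0.1286 -14.5443  -0.5955]
```

Call:
{"name": "jog_arm", "arguments": {
  "rows": [
    [0,-0.005,0,0,0,0,0],
    [0,-0.012,0,0,0,0,0],
    [0,-0.02,0,0,0,0,0],
    [0,-0.028,0,0,0,0,0],
    [0,-0.036,0,0,0,0,0],
    [0,-0.044,0,0,0,0,0],
    [0,-0.052,0,0,0,0,0],
    [0,-0.06,0,0,0,0,0],
    [0,-0.066,0,0,0,0,0],
    [0,-0.067,0,0,0,0,0],
    [0,-0.067,0,0,0,0,0]
  ]
}}

```text
time: 28.2
tool_pos: [0.5568, 0.0296, 0.0205]
tcp_rot: [-0.095, 1.568, 0.088]
wrist_force: [2.9, -1.3, -9.9]
width: 0.179
```

Call:
{"name": "jog_arm", "arguments": {
  "rows": [
    [0,0,0,0,0,0,45],
    [0,0,0,0,0,0,45],
    [0,0,0,0,0,0,45],
    [0,0,0,0,0,0,45],
    [-0.03,0,0,0,0,0,45],
    [-0.07,0,0,0,0,0,45],
    [-0.1,0,0,0,0,0,45],
    [-0.13,0.05,0,0,0,0,45],
    [-0.15,0.1,-0.02,0,0,0,45],
    [-0.15,0.15,-0.05,0,0,0,45],
    [-0.15,0.19,-0.07,0,0,0,45],
    [-0.15,0.22,-0.09,0,0,0,45],
    [-0.15,0.24,-0.1,0,0,0,45],
    [-0.15,0.24,-0.1,0,0,0,45]
  ]
}}

```text
time: 29.6
tool_pos: [0.4274, 0.2595, 0.1698]
tcp_rot: [-0.098, 1.568, 0.092]
wrist_force: [1.1, -0.4, 0.2]
width: 0.452
```

```bash
python3 chk.py w13|grep -v "^\[4[5-9]"; python3 bars.py w14
```

```text
[0.4274 0.2595 0.1698] [-0.0999  0.1639] 1.6918728637440417 29.6
[282.4626 163.4672] 655 jig c [-0.1056  0.1906] LxW 0.055834630568420786 0.010806777707921222 ang 4.039737038435626
[508.9206 152.6349] 63 jig c [-0.1179  0.4039] LxW 0.01681643190599137 0.00413661851315928 ang 22.051564327097193
[361.5375 170.3109] 653 jig c [-0.0997  0.267 ] LxW 0.05743277073867024 0.010628363571330365 ang 43.45262222151285
[107.1423 258.9479] 787 jig c [-0.0018  0.0093] LxW 0.06234339740303618 0.016162138856004513 ang 0.21111693249917582
[346.1533 255.9659] 587 jig c [-0.0061  0.2593] LxW 0.05817814825020142 0.013006755779780546 ang 170.22503412444962
[0.4286 0.2582 0.1698] 1.6910125650262842 29.65
[284.1542 162.3653] 668 c [0.4206 0.2862] LxW 0.057252430246379826 0.011007613838149294 ang 10.471932327701204
[363.661  169.5372] 646 c [0.4176 0.3648] LxW 0.059022173912230504 0.010954292075046486 ang 49.853762634254295
[108.7005 258.3702] 778 c [0.5481 0.1139] LxW 0.06239383637057484 0.016741474242810254 ang 6.825499939714581
[347.8732 256.413 ] 552 c [0.514  0.3682] LxW 0.06019880659609162 0.012874395317579451 ang 176.87572290893092
```

```bash
python3 -c "
from jig import *
for z in(.05,-.021):print(rel([.4198,.2862,z],np.radians(100.4)))"
```

```text
(array([ 0.1196,  0.0304, -0.0062]), array([-0.0629,  0.001 ,  0.0052]))
(array([ 0.1906,  0.0307, -0.0063]), array([-0.0629,  0.001 ,  0.0052]))
```

Call:
{"name": "jog_arm", "arguments": {
  "rows": [
    [0.04,0.015,-0.003,-0.03,0,0.003,35],
    [0.08,0.0304,-0.0062,-0.063,0.001,0.005,35],
    [0.1196,0.0304,-0.0062,-0.063,0.001,0.005,35],
    [0.1196,0.0304,-0.0062,-0.063,0.001,0.005,35],
    [0.1196,0.0304,-0.0062,-0.063,0.001,0.005,35],
    [0.15,0.0306,-0.0062,-0.063,0.001,0.005,35],
    [0.175,0.0307,-0.0063,-0.063,0.001,0.005,35],
    [0.1906,0.0307,-0.0063,-0.063,0.001,0.005,35],
    [0.1906,0.0307,-0.0063,-0.063,0.001,0.005,35],
    [0.1906,0.0307,-0.0063,-0.063,0.001,0.005,0],
    [0.1906,0.0307,-0.0063,-0.063,0.001,0.005,0],
    [0.1906,0.0307,-0.0063,-0.063,0.001,0.005,0],
    [0.1906,0.0307,-0.0063,-0.063,0.001,0.005,0],
    [0.1906,0.0307,-0.0063,-0.063,0.001,0.005,0],
    [0.1906,0.0307,-0.0063,-0.063,0.001,0.005,0]
  ]
}}

```text
time: 31.2
tool_pos: [0.4223, 0.2873, -0.0184]
tcp_rot: [-0.142, 1.561, 0.144]
wrist_force: [1.6, -2.8, 7.5]
width: 0.127
```

Call:
{"name": "jog_arm", "arguments": {
  "rows": [
    [-0.02,0,0,0,0,0,0],
    [-0.05,0,0,0,0,0,0],
    [-0.09,0,0,0,0,0,0],
    [-0.11,0,0,0,0,0,0],
    [-0.11,0,0,0,0,0,0]
  ]
}}

```text
time: 31.7
tool_pos: [0.4251, 0.2892, 0.0965]
tcp_rot: [-0.138, 1.553, 0.147]
wrist_force: [0.9, 0.8, -0.7]
width: 0.125
```

```bash
python3 bars.py w15; python3 -c "
from jig import *
print(monitor.read_state()['width'])
print(rel([*j2w(.001,-.028),.087],JY+np.pi/2))"
```

```text
[0.4251 0.2892 0.0965] 1.7527969546321023 31.7
[349.9868 195.769 ] 987 c [0.4178 0.3653] LxW 0.05782476335732329 0.011021648088693237 ang 49.9320143513314
[255.2262 257.0281] 2816 c [0.4872 0.3023] LxW 0.11053937803958931 0.019587486306288013 ang 11.08213085568007
[ 25.5734 286.9376] 1315 c [0.5485 0.1139] LxW 0.06462658627379235 0.01993409710674941 ang 7.9675114577192625
[329.5291 285.991 ] 446 c [0.4991 0.3694] LxW 0.033938630841849074 0.012307581892412817 ang 177.29510542535976
0.12222800645891255
(array([ 0.0072, -0.2271,  0.0865]), array([ 0.0668,  0.0097, -0.0033]))
```

Call:
{"name": "jog_arm", "arguments": {
  "rows": [
    [0.0072,-0.045,0.016,0.02,0.003,-0.001,0],
    [0.0072,-0.09,0.033,0.04,0.006,-0.002,0],
    [0.0072,-0.135,0.05,0.06,0.009,-0.003,0],
    [0.0072,-0.18,0.068,0.0668,0.0097,-0.0033,0],
    [0.0072,-0.2271,0.0865,0.0668,0.0097,-0.0033,0],
    [0.0072,-0.231,0.0865,0.0668,0.0097,-0.0033,0],
    [0.0072,-0.231,0.0865,0.0668,0.0097,-0.0033,0],
    [0.0072,-0.231,0.0865,0.0668,0.0097,-0.0033,0]
  ]
}}

```text
time: 32.55
tool_pos: [0.5486, 0.0771, 0.0854]
tcp_rot: [-0.09, 1.572, 0.091]
wrist_force: [-0.3, 0.2, -0.5]
width: 0.12
```

```bash
python3 -c "
from jig import *
p=pose()[0];print(p,w2j(p),yaw(),monitor.read_state()['width'],rel([*j2w(.0017,-.032),-.008],JY+np.pi/2))"
```

```text
[0.5486 0.0771 0.0854] [-0.0004 -0.0312] 1.6857403375985096 0.12047393228735036 (array([ 0.0934, -0.0008,  0.0024]), array([-0.0001, -0.0032, -0.0007]))
```

Call:
{"name": "jog_arm", "arguments": {
  "rows": [
    [0.03,-0.001,0.001,0,-0.003,0,0],
    [0.055,-0.001,0.0024,0,-0.003,0,0],
    [0.075,-0.001,0.0024,0,-0.003,0,0],
    [0.087,-0.001,0.0024,0,-0.003,0,0],
    [0.0934,-0.001,0.0024,0,-0.003,0,0],
    [0.0934,-0.001,0.0024,0,-0.003,0,0]
  ]
}}

```text
time: 33.15
tool_pos: [0.5501, 0.0776, -0.0084]
tcp_rot: [-0.09, 1.57, 0.092]
wrist_force: [-0.2, 0.9, -0.2]
width: 0.122
```

Call:
{"name": "jog_arm", "arguments": {
  "rows": [
    [0,0,0,0,0,0,26],
    [0,0,0,0,0,0,26],
    [0,0,0,0,0,0,26],
    [-0.02,0,0,0,0,0,26],
    [-0.05,0,0,0,0,0,26],
    [-0.09,0,0,0,0,0,26],
    [-0.11,0,0,0,0,0,45],
    [-0.11,0,0,0,0,0,45]
  ]
}}

```text
time: 33.95
tool_pos: [0.5546, 0.0778, 0.1075]
tcp_rot: [-0.09, 1.559, 0.092]
wrist_force: [0.3, -0.8, 0.5]
width: 0.45
```

```bash
python3 chk.py w16; python3 -c "
from jig import *
for y in(-.079,):
  for z in(.09,.02):print(rel([*j2w(.002,y),z],JY+np.pi/2))"
```

```text
[0.5546 0.0778 0.1075] [ 0.0056 -0.0312] 1.6871628761003334 33.95
[256.4775 179.3215] 1154 jig c [-0.0006 -0.029 ] LxW 0.059150119218429886 0.011261266073642223 ang 0.5077176242701175
[301.3804 180.4396] 1217 jig c [0.0004 0.0059] LxW 0.059224896915214154 0.012921059959536643 ang 179.7706878881807
[ 98.2798 231.2701] 511 jig c [ 0.043  -0.1573] LxW 0.03099896768017612 0.015969985897501548 ang 111.69827832257452
(array([ 0.0149, -0.0479, -0.0018]), array([ 0.0013,  0.0053, -0.0008]))
(array([ 0.0849, -0.0479, -0.0022]), array([ 0.0013,  0.0053, -0.0008]))
```

Call:
{"name": "jog_arm", "arguments": {
  "rows": [
    [0.0,-0.03,-0.001,0.001,0.005,0,45],
    [0.0,-0.048,-0.0018,0.0013,0.0053,0,45],
    [0.0149,-0.048,-0.0018,0.0013,0.0053,0,45],
    [0.0149,-0.048,-0.0018,0.0013,0.0053,0,45],
    [0.04,-0.048,-0.002,0.0013,0.0053,0,45],
    [0.065,-0.048,-0.0022,0.0013,0.0053,0,45],
    [0.0845,-0.048,-0.0022,0.0013,0.0053,0,45],
    [0.0845,-0.048,-0.0022,0.0013,0.0053,0,45],
    [0.0845,-0.048,-0.0022,0.0013,0.0053,0,0],
    [0.0845,-0.048,-0.0022,0.0013,0.0053,0,0],
    [0.0845,-0.048,-0.0022,0.0013,0.0053,0,0],
    [0.0845,-0.048,-0.0022,0.0013,0.0053,0,0],
    [0.0845,-0.048,-0.0022,0.0013,0.0053,0,0],
    [0.0845,-0.048,-0.0022,0.0013,0.0053,0,0]
  ]
}}

```text
time: 35.4
tool_pos: [0.5565, 0.0301, 0.0207]
tcp_rot: [-0.09, 1.569, 0.091]
wrist_force: [-1.9, 0.9, -2.7]
width: 0.176
```

```bash
python3 -c "
from jig import *
s=monitor.read_state();p=pose()[0];print(p,w2j(p),yaw(),s['width'],s['wrist_force'],rel([*j2w(.002,-.0114),p[2]],JY+np.pi/2))"
```

```text
[0.5565 0.0301 0.0207] [ 0.002  -0.0789] 1.6858725342161338 0.17648160589758566 [-1.8755  0.9476 -2.7212] (array([0.0001, 0.0675, 0.0001]), array([ 0.0001,  0.0001, -0.0011]))
```

Call:
{"name": "jog_arm", "arguments": {
  "rows": [
    [0,0.004,0,0,0,0,0],
    [0,0.01,0,0,0,0,0],
    [0,0.017,0,0,0,0,0],
    [0,0.024,0,0,0,0,0],
    [0,0.031,0,0,0,0,0],
    [0,0.038,0,0,0,0,0],
    [0,0.045,0,0,0,0,0],
    [0,0.052,0,0,0,0,0],
    [0,0.058,0,0,0,0,0],
    [0,0.063,0,0,0,0,0],
    [0,0.064,0,0,0,0,0]
  ]
}}

```text
time: 36.5
tool_pos: [0.5487, 0.0942, 0.0207]
tcp_rot: [-0.09, 1.57, 0.092]
wrist_force: [-2.7, -3.9, -1.5]
width: 0.177
```

Call:
{"name": "jog_arm", "arguments": {
  "rows": [
    [0,0.0015,0,0,0,0,0],
    [0,0.003,0,0,0,0,0],
    [0,0.0045,0,0,0,0,0],
    [0,0.0055,0,0,0,0,0],
    [0,0.0055,0,0,0,0,0]
  ]
}}

```text
time: 37.0
tool_pos: [0.5483, 0.097, 0.0207]
tcp_rot: [-0.094, 1.57, 0.089]
wrist_force: [-2.4, -13.2, -1.7]
width: 0.176
```

```bash
python3 -c "
from jig import *
s=monitor.read_state();p=pose()[0];print(p,w2j(p),yaw(),s['width'],s['wrist_force'])"
```

```text
[0.5483 0.097  0.0207] [ 0.0015 -0.0114] 1.68716281955462 0.17597979571906658 [ -2.4292 -13.1595  -1.6902]
```

Call:
{"name": "jog_arm", "arguments": {
  "rows": [
    [0,-0.005,0,0,0,0,0],
    [0,-0.012,0,0,0,0,0],
    [0,-0.02,0,0,0,0,0],
    [0,-0.028,0,0,0,0,0],
    [0,-0.036,0,0,0,0,0],
    [0,-0.044,0,0,0,0,0],
    [0,-0.052,0,0,0,0,0],
    [0,-0.06,0,0,0,0,0],
    [0,-0.066,0,0,0,0,0],
    [0,-0.067,0,0,0,0,0],
    [0,-0.067,0,0,0,0,0]
  ]
}}

```text
time: 38.1
tool_pos: [0.5565, 0.0296, 0.0207]
tcp_rot: [-0.094, 1.569, 0.088]
wrist_force: [2.8, -1.5, -9.2]
width: 0.177
```

Call:
{"name": "jog_arm", "arguments": {
  "rows": [
    [0,0,0,0,0,0,45],
    [0,0,0,0,0,0,45],
    [0,0,0,0,0,0,45],
    [0,0,0,0,0,0,45],
    [-0.03,0,0,0,0,0,45],
    [-0.07,0,0,0,0,0,45],
    [-0.1,0,0,0,0,0,45],
    [-0.13,0.05,0,0,0,0,45],
    [-0.15,0.1,-0.02,0,0,0,45],
    [-0.15,0.15,-0.05,0,0,0,45],
    [-0.15,0.19,-0.07,0,0,0,45],
    [-0.15,0.22,-0.08,0,0,0,45],
    [-0.15,0.25,-0.08,0,0,0,45],
    [-0.15,0.28,-0.08,0,0,0,45],
    [-0.15,0.28,-0.08,0,0,0,45]
  ]
}}

```text
time: 39.6
tool_pos: [0.444, 0.3023, 0.1704]
tcp_rot: [-0.096, 1.568, 0.093]
wrist_force: [0.5, -1.2, 0.0]
width: 0.451
```

```bash
python3 bars.py w17; python3 -c "
from jig import *
for z in(.05,-.021):print(rel([.5132,.3684,z],np.radians(87.2)))"
```

```text
[0.444  0.3023 0.1704] 1.6909905783108152 39.6
[504.2778 132.4008] 252 c [0.3798 0.5347] LxW 0.038929170087482076 0.012939406232899433 ang 36.6262584907636
[492.3524 169.5216] 1135 c [0.4141 0.5295] LxW 0.09057144591327469 0.04481829964862412 ang 25.519853871767356
[322.0015 148.8964] 676 c [0.418  0.3656] LxW 0.057787603878476784 0.010903479203463256 ang 50.2432635526412
[ 67.3084 240.888 ] 1018 c [0.5487 0.1148] LxW 0.06326244566262985 0.025427585951031922 ang 1.8161461757126518
[311.5414 229.3343] 338 c [0.5028 0.3694] LxW 0.03391012841019638 0.012004470274869268 ang 177.45208659999608
[507.719  260.3719] 121 c [0.5107 0.5864] LxW 0.03353686418167666 0.011646566424214345 ang 2.2934232971801407
[370.0442 375.6239] 226 c [0.683  0.4761] LxW 0.029747914834707612 0.02292839441341741 ang 13.48551281467078
(array([0.1199, 0.0596, 0.0766]), array([0.1685, 0.0006, 0.0036]))
(array([0.1909, 0.0598, 0.0766]), array([0.1685, 0.0006, 0.0036]))
```

Call:
{"name": "jog_arm", "arguments": {
  "rows": [
    [0.03,0.02,0.03,0.06,0,0.001,35],
    [0.06,0.04,0.055,0.12,0,0.003,35],
    [0.09,0.0596,0.0766,0.1685,0.0006,0.0036,35],
    [0.1199,0.0596,0.0766,0.1685,0.0006,0.0036,35],
    [0.1199,0.0596,0.0766,0.1685,0.0006,0.0036,35],
    [0.1199,0.0596,0.0766,0.1685,0.0006,0.0036,35],
    [0.15,0.0597,0.0766,0.1685,0.0006,0.0036,35],
    [0.175,0.0598,0.0766,0.1685,0.0006,0.0036,35],
    [0.1909,0.0598,0.0766,0.1685,0.0006,0.0036,35],
    [0.1909,0.0598,0.0766,0.1685,0.0006,0.0036,35],
    [0.1909,0.0598,0.0766,0.1685,0.0006,0.0036,0],
    [0.1909,0.0598,0.0766,0.1685,0.0006,0.0036,0],
    [0.1909,0.0598,0.0766,0.1685,0.0006,0.0036,0],
    [0.1909,0.0598,0.0766,0.1685,0.0006,0.0036,0],
    [0.1909,0.0598,0.0766,0.1685,0.0006,0.0036,0],
    [0.1909,0.0598,0.0766,0.1685,0.0006,0.0036,0]
  ]
}}

```text
time: 41.25
tool_pos: [0.5146, 0.3692, -0.019]
tcp_rot: [0.039, 1.568, -0.037]
wrist_force: [-0.0, -0.3, 7.0]
width: 0.126
```

Call:
{"name": "jog_arm", "arguments": {
  "rows": [
    [-0.02,0,0,0,0,0,0],
    [-0.05,0,0,0,0,0,0],
    [-0.09,0,0,0,0,0,0],
    [-0.11,0,0,0,0,0,0],
    [-0.11,0,0,0,0,0,0]
  ]
}}

```text
time: 41.75
tool_pos: [0.5172, 0.3711, 0.0957]
tcp_rot: [0.043, 1.561, -0.033]
wrist_force: [0.6, 0.4, -0.2]
width: 0.119
```

```bash
python3 bars.py w18; python3 -c "
from jig import *
print(monitor.read_state()['width'])
print(rel([*j2w(.001,-.034),.087],JY+np.pi/2))"
```

```text
[0.5172 0.3711 0.0957] 1.5221924500666135 41.75
[461.6289   6.041 ] 415 c [0.3972 0.5128] LxW 0.03282377803201383 0.007176715582137418 ang 87.25177918736507
[494.5635  52.0611] 1425 c [0.43   0.5408] LxW 0.07081886207051548 0.026453328472036606 ang 177.01095064597743
[486.0342  20.5548] 146 c [0.4071 0.5329] LxW 0.014730052388824782 0.009199039610878297 ang 62.659312680322856
[238.8517  52.577 ] 1423 c [0.4185 0.3665] LxW 0.05681769297860321 0.010964921296470958 ang 49.88642499151694
[460.4545  51.8636] 66 c [0.4255 0.5175] LxW 0.017714297550638455 0.0019327517778001044 ang 121.26181530205994
[452.1154  89.4872] 78 c [0.4495 0.5162] LxW 0.029579438841018865 0.0028526513149754688 ang 116.66009451041724
[255.4121 273.0613] 2121 c [0.5877 0.3691] LxW 0.10626969554964726 0.019714689963533902 ang 178.41714147664348
[477.8543 352.2746] 1380 c [0.6855 0.5697] LxW 0.07636811112042216 0.029620610392616948 ang 70.08188316498028
[377.031 356.124] 129 c [0.6859 0.4788] LxW 0.03154556241202003 0.005536207992944526 ang 45.54696747451203
0.12244788242402471
(array([ 0.0051, -0.2935,  0.049 ]), array([-0.1636,  0.0065, -0.0038]))
```

```bash
python3 - <<'E'
from h import *
for t in("w11","w15","w18"):
    i,c=load(t)
    for cc,a,p in hsvblobs(i,(12,100,40),(28,255,255),1000):
        if abs(cc[0]-255)<3: print(t,a,p.min(0),p.max(0))
    print(cv2.cvtColor(i,cv2.COLOR_BGR2HSV)[180:330:10,255].tolist())
E
```

```text
w11 2885 [243 196] [268 314]
[[12, 7, 171], [0, 7, 171], [19, 167, 61], [19, 166, 69], [19, 173, 68], [18, 174, 69], [19, 174, 69], [19, 174, 69], [19, 171, 70], [19, 173, 158], [19, 171, 161], [19, 172, 159], [19, 173, 159], [19, 171, 158], [8, 6, 167]]
w15 2921 [242 197] [268 316]
[[6, 7, 174], [12, 7, 174], [19, 173, 62], [19, 169, 71], [18, 169, 71], [18, 178, 70], [18, 175, 70], [19, 172, 71], [19, 172, 71], [18, 166, 72], [19, 171, 163], [19, 171, 160], [19, 171, 160], [19, 169, 160], [6, 7, 171]]
w18 2897 [242 204] [268 322]
[[6, 8, 153], [6, 8, 152], [12, 8, 153], [18, 167, 55], [18, 169, 62], [18, 171, 61], [18, 173, 62], [18, 176, 61], [19, 181, 62], [19, 173, 62], [19, 174, 141], [19, 172, 141], [19, 174, 138], [18, 174, 139], [19, 177, 137]]
```

Call:
{"name": "jog_arm", "arguments": {
  "rows": [
    [0.0051,-0.045,0.007,-0.03,0.001,-0.001,0],
    [0.0051,-0.09,0.015,-0.08,0.003,-0.002,0],
    [0.0051,-0.135,0.022,-0.13,0.005,-0.003,0],
    [0.0051,-0.18,0.03,-0.16,0.0065,-0.0038,0],
    [0.0051,-0.225,0.037,-0.1636,0.0065,-0.0038,0],
    [0.0051,-0.27,0.045,-0.1636,0.0065,-0.0038,0],
    [0.0051,-0.2935,0.047,-0.1636,0.0065,-0.0038,0],
    [0.0051,-0.2935,0.047,-0.1636,0.0065,-0.0038,0],
    [0.0051,-0.2935,0.047,-0.1636,0.0065,-0.0038,0],
    [0.0051,-0.2935,0.047,-0.1636,0.0065,-0.0038,0]
  ]
}}

```text
time: 42.8
tool_pos: [0.5474, 0.0754, 0.0858]
tcp_rot: [-0.091, 1.571, 0.091]
wrist_force: [0.4, -0.2, -1.1]
width: 0.119
```

```bash
python3 -c "
from jig import *
p=pose()[0];print(p,w2j(p),yaw(),monitor.read_state()['width'],rel([*j2w(-.001,-.034),-.008],JY+np.pi/2))"
```

```text
[0.5474 0.0754 0.0858] [-0.0018 -0.0328] 1.6863468570853035 0.1194914666420193 (array([ 0.0938, -0.0012,  0.001 ]), array([ 0.0006, -0.002 , -0.0004]))
```

Call:
{"name": "jog_arm", "arguments": {
  "rows": [
    [0.03,-0.0012,0.001,0,-0.002,0,0],
    [0.055,-0.0012,0.001,0,-0.002,0,0],
    [0.075,-0.0012,0.001,0,-0.002,0,0],
    [0.087,-0.0012,0.001,0,-0.002,0,0],
    [0.0936,-0.0012,0.001,0,-0.002,0,0],
    [0.0936,-0.0012,0.001,0,-0.002,0,0]
  ]
}}

```text
time: 43.4
tool_pos: [0.5483, 0.0768, -0.0078]
tcp_rot: [-0.089, 1.569, 0.093]
wrist_force: [-1.8, 6.9, 1.9]
width: 0.123
```

Call:
{"name": "jog_arm", "arguments": {
  "rows": [
    [0,0,0,0,0,0,26],
    [0,0,0,0,0,0,26],
    [0,0,0,0,0,0,26],
    [-0.02,0,0,0,0,0,26],
    [-0.05,0,0,0,0,0,26],
    [-0.09,0,0,0,0,0,26],
    [-0.11,0,0,0,0,0,45],
    [-0.11,0,0,0,0,0,45]
  ]
}}

```text
time: 44.2
tool_pos: [0.5526, 0.0775, 0.1075]
tcp_rot: [-0.089, 1.559, 0.094]
wrist_force: [1.0, -0.0, 0.3]
width: 0.452
```

```bash
python3 chk.py w19; python3 -c "
from jig import *
for y in(-.079,):
  for z in(.09,.02):print(rel([*j2w(.002,y),z],JY+np.pi/2))"
```

```text
[0.5526 0.0775 0.1075] [ 0.0035 -0.0313] 1.687755651329781 44.2
[256.4729 183.0412] 1142 jig c [ 0.0001 -0.0289] LxW 0.058739697919668064 0.011302389127267347 ang 0.5420616053203566
[309.2017 181.9304] 2385 jig c [-0.0002  0.0124] LxW 0.05935565996419828 0.025356435778354156 ang -179.97954920982147
[ 98.3952 233.6886] 501 jig c [ 0.0429 -0.1571] LxW 0.03128132062483658 0.015742815709730074 ang 114.3377066999428
(array([ 0.0148, -0.0477,  0.0002]), array([ 0.0019,  0.0057, -0.0027]))
(array([ 0.0848, -0.0479, -0.0002]), array([ 0.0019,  0.0057, -0.0027]))
```

Call:
{"name": "jog_arm", "arguments": {
  "rows": [
    [0.0,-0.03,0,0.001,0.005,-0.002,45],
    [0.0,-0.048,0,0.0019,0.0057,-0.0027,45],
    [0.0148,-0.048,0,0.0019,0.0057,-0.0027,45],
    [0.0148,-0.048,0,0.0019,0.0057,-0.0027,45],
    [0.04,-0.048,0,0.0019,0.0057,-0.0027,45],
    [0.065,-0.048,0,0.0019,0.0057,-0.0027,45],
    [0.0845,-0.048,0,0.0019,0.0057,-0.0027,45],
    [0.0845,-0.048,0,0.0019,0.0057,-0.0027,45],
    [0.0845,-0.048,0,0.0019,0.0057,-0.0027,0],
    [0.0845,-0.048,0,0.0019,0.0057,-0.0027,0],
    [0.0845,-0.048,0,0.0019,0.0057,-0.0027,0],
    [0.0845,-0.048,0,0.0019,0.0057,-0.0027,0],
    [0.0845,-0.048,0,0.0019,0.0057,-0.0027,0],
    [0.0845,-0.048,0,0.0019,0.0057,-0.0027,0]
  ]
}}

```text
time: 45.65
tool_pos: [0.5567, 0.0301, 0.0206]
tcp_rot: [-0.09, 1.569, 0.091]
wrist_force: [-0.9, 0.6, -2.2]
width: 0.182
```

```bash
python3 -c "
from jig import *
s=monitor.read_state();p=pose()[0];print(p,w2j(p),yaw(),s['width'],s['wrist_force'],rel([*j2w(.002,-.0174),p[2]],JY+np.pi/2))"
```

```text
[0.5567 0.0301 0.0206] [ 0.0022 -0.0789] 1.6856939541394693 0.18218548214525648 [-0.9103  0.594  -2.2004] (array([ 0.    ,  0.0615, -0.0002]), array([-0.0001,  0.    , -0.0003]))
```

Call:
{"name": "jog_arm", "arguments": {
  "rows": [
    [0,0.004,0,0,0,0,0],
    [0,0.01,0,0,0,0,0],
    [0,0.017,0,0,0,0,0],
    [0,0.024,0,0,0,0,0],
    [0,0.031,0,0,0,0,0],
    [0,0.038,0,0,0,0,0],
    [0,0.045,0,0,0,0,0],
    [0,0.051,0,0,0,0,0],
    [0,0.055,0,0,0,0,0],
    [0,0.056,0,0,0,0,0]
  ]
}}

```text
time: 46.65
tool_pos: [0.5498, 0.0861, 0.0206]
tcp_rot: [-0.091, 1.57, 0.091]
wrist_force: [-3.7, -4.2, -0.9]
width: 0.179
```

Call:
{"name": "jog_arm", "arguments": {
  "rows": [
    [0,0.0015,0,0,0,0,0],
    [0,0.003,0,0,0,0,0],
    [0,0.0045,0,0,0,0,0],
    [0,0.0045,0,0,0,0,0]
  ]
}}

```text
time: 47.05
tool_pos: [0.5497, 0.0874, 0.0206]
tcp_rot: [-0.095, 1.57, 0.088]
wrist_force: [0.1, -15.2, -1.9]
width: 0.181
```

```bash
python3 -c "
from jig import *
s=monitor.read_state();p=pose()[0];print(p,w2j(p),yaw(),s['width'],s['wrist_force'])"
```

```text
[0.5497 0.0874 0.0206] [ 0.0018 -0.0212] 1.687489643943799 0.1805927026733276 [  0.1165 -15.1836  -1.8721]
```

Call:
{"name": "jog_arm", "arguments": {
  "rows": [
    [0,0.0015,0,0,0,0,0],
    [0,0.003,0,0,0,0,0],
    [0,0.004,0,0,0,0,0],
    [0,0.004,0,0,0,0,0]
  ]
}}

```text
time: 47.45
tool_pos: [0.5497, 0.0872, 0.0207]
tcp_rot: [-0.1, 1.569, 0.084]
wrist_force: [-0.3, -19.9, -1.1]
width: 0.185
```

```bash
python3 -c "
from jig import *
s=monitor.read_state();p=pose()[0];print(p,w2j(p),yaw(),s['width'],s['wrist_force'])"
```

```text
[0.5497 0.0872 0.0207] [ 0.0018 -0.0213] 1.6882254256036624 0.18458434706881446 [ -0.3396 -19.8559  -1.1171]
```

Call:
{"name": "jog_arm", "arguments": {
  "rows": [
    [0,0.001,0,0,0,0,45],
    [0,0.001,0,0,0,0,45],
    [0,0.001,0,0,0,0,45],
    [0,0.001,0,0,0,0,45],
    [-0.03,0,0,0,0,0,45],
    [-0.07,0,0,0,0,0,45],
    [-0.1,0,-0.01,0,0,0,45],
    [-0.12,0,-0.02,0,0,0,45],
    [-0.12,0,-0.02,0,0,0,45]
  ]
}}

```text
time: 48.35
tool_pos: [0.532, 0.087, 0.1448]
tcp_rot: [-0.1, 1.562, 0.085]
wrist_force: [1.0, 1.6, 0.6]
width: 0.453
```

```bash
python3 chk.py w20; python3 - <<'E'
from jig import *
i,c=load("w20")
cv2.imwrite("pics/w20b.png",cv2.resize(i[60:280,100:460],None,fx=2.2,fy=2.2,interpolation=cv2.INTER_CUBIC))
E
```

```text
[0.532  0.087  0.1448] [-0.0158 -0.0195] 1.6887731909901913 48.35
[287.054  191.3662] 2482 jig c [-0.0006  0.0096] LxW 0.05986272415926525 0.03584559439014164 ang 2.9438480382718266
[108.5735 235.1559] 340 jig c [ 0.0431 -0.1569] LxW 0.03051923687602183 0.01498745482441655 ang 115.66371669812548
```

View pics/w20b.png

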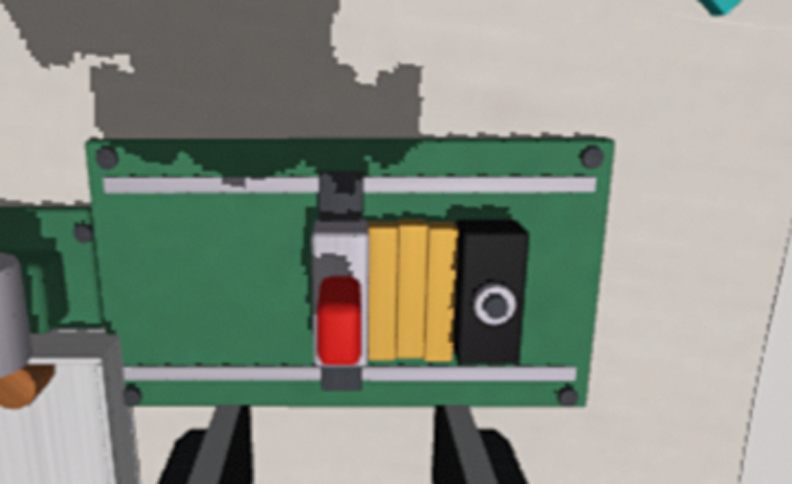

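```bash
python3 -c "
from jig import *
for z in(.09,.02):print(rel([*j2w(.002,-.054),z],JY+np.pi/2))"
```

```text
(array([ 0.053 , -0.0339,  0.0184]), array([0.0029, 0.0036, 0.0101]))
(array([ 0.123 , -0.0332,  0.0181]), array([0.0029, 0.0036, 0.0101]))
```

Call:
{"name": "jog_arm", "arguments": {
  "rows": [
    [0,-0.0339,0.0184,0.003,0.0036,0.01,0],
    [0.02,-0.0339,0.0184,0.003,0.0036,0.01,0],
    [0.04,-0.0339,0.0184,0.003,0.0036,0.01,0],
    [0.053,-0.0339,0.0184,0.003,0.0036,0.01,0],
    [0.053,-0.0339,0.0184,0.003,0.0036,0.01,0],
    [0.053,-0.0339,0.0184,0.003,0.0036,0.01,0],
    [0.08,-0.0335,0.0182,0.003,0.0036,0.01,0],
    [0.105,-0.0333,0.0181,0.003,0.0036,0.01,0],
    [0.123,-0.0332,0.0181,0.003,0.0036,0.01,0],
    [0.123,-0.0332,0.0181,0.003,0.0036,0.01,0]
  ]
}}

```text
time: 49.4
tool_pos: [0.5519, 0.055, 0.0183]
tcp_rot: [-0.091, 1.573, 0.091]
wrist_force: [-0.5, 1.2, 0.3]
width: -0.001
```

Call:
{"name": "jog_arm", "arguments": {
  "rows": [
    [0,0.003,0,0,0,0,0],
    [0,0.006,0,0,0,0,0],
    [0,0.008,0,0,0,0,0],
    [0,0.009,0,0,0,0,0],
    [0,0.01,0,0,0,0,0],
    [0,0.01,0,0,0,0,0]
  ]
}}

```text
time: 50.0
tool_pos: [0.5509, 0.0651, 0.0186]
tcp_rot: [-0.091, 1.572, 0.091]
wrist_force: [-0.1, 0.3, -1.2]
width: -0.001
```

Call:
{"name": "jog_arm", "arguments": {
  "rows": [
    [0,0.001,0,0,0,0,0],
    [0,0.002,0,0,0,0,0],
    [0,0.003,0,0,0,0,0],
    [0,0.004,0,0,0,0,0]
  ]
}}

```text
time: 50.4
tool_pos: [0.5508, 0.0655, 0.0187]
tcp_rot: [-0.097, 1.572, 0.088]
wrist_force: [1.8, -16.7, 0.6]
width: 0.002
```

Call:
{"name": "jog_arm", "arguments": {
  "rows": [
    [0,0.001,0,0,0,0,0],
    [0,0.002,0,0,0,0,0],
    [0,0.0025,0,0,0,0,0],
    [0,0.0025,0,0,0,0,0]
  ]
}}

```text
time: 50.8
tool_pos: [0.5509, 0.0652, 0.0187]
tcp_rot: [-0.101, 1.572, 0.085]
wrist_force: [0.0, -11.9, 0.9]
width: -0.001
```

Snug. Retreat and check everything once more.

Call:
{"name": "jog_arm", "arguments": {
  "rows": [
    [0,-0.004,0,0,0,0,0],
    [0,-0.012,0,0,0,0,0],
    [-0.03,-0.012,0,0,0,0,0],
    [-0.08,-0.012,-0.01,0,0,0,0],
    [-0.13,-0.02,-0.04,0,0,0,0],
    [-0.18,-0.06,-0.08,0,0,0,0],
    [-0.22,-0.1,-0.12,0,0,0,0],
    [-0.26,-0.14,-0.12,0,0,0,0],
    [-0.28,-0.15,-0.12,0,0,0,0],
    [-0.28,-0.15,-0.12,0,0,0,0]
  ]
}}

```text
time: 51.8
tool_pos: [0.4507, -0.0971, 0.3048]
tcp_rot: [-0.101, 1.566, 0.083]
wrist_force: [1.1, -0.4, -0.4]
width: 0.001
```

```bash
python3 chk.py w21; python3 - <<'E'
from jig import *
i,c=load("w21")
cv2.imwrite("pics/w21b.png",cv2.resize(i,None,fx=1.5,fy=1.5,interpolation=cv2.INTER_CUBIC))
E
```

```text
[ 0.4507 -0.0971  0.3048] [-0.1177 -0.1931] 1.6881678798785138 51.8
[  5.2862 142.2421] 318 jig c [-0.1238 -0.5277] LxW 0.04546874339930866 0.021363211110857833 ang -12.442983428743343
[137.5307 170.0175] 456 jig c [-0.0827 -0.3573] LxW 0.045292675884620104 0.02109224563944338 ang 161.66171873788716
[399.7007 223.1448] 725 jig c [-0.0014  0.0122] LxW 0.061478817966117774 0.03655693774792721 ang -173.06118237575743
[ 13.3702 265.8942] 208 jig c [ 0.0687 -0.5593] LxW 0.048988189363484536 0.014099832339314933 ang 90.45864582789889
```

View pics/w21b.png

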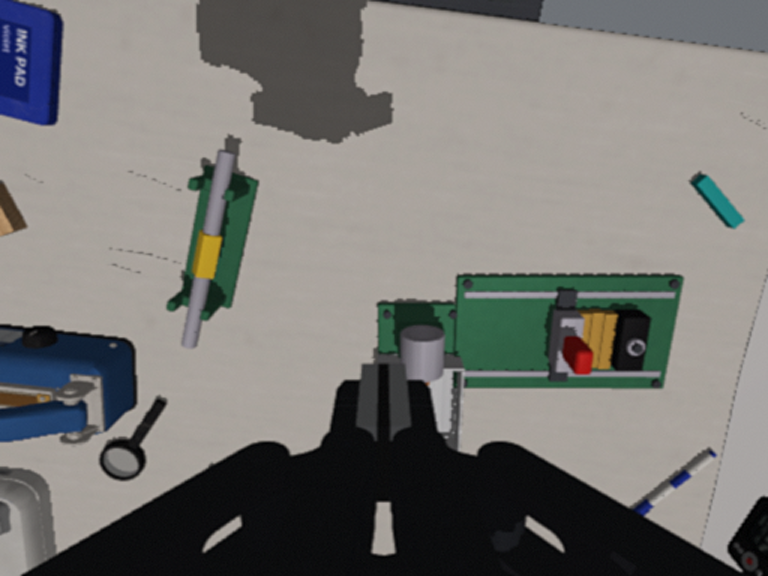

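All is in place: the rod is in its cradle, the plug is in the tray, and three bars are snug between jaw and stop. Handing in.

```bash
python3 -c "
from h import *
print(finish_job())"
```

```text
the job is handed in; nothing more can be done
None
```

The job is done and handed in at about 52 s of the 210 s allowed.

- **Plug and rod:** I pushed the plug through the sleeve with the rod; the pictures show it lying in the catch tray. The rod is back between both cradle forks, within about 1 mm of where it started.
- **Spacer bars:** With one bar, and then with two, the jaw went fully home. With the third it stopped solidly about 9.8 mm short, at 15 to 20 N. A last push of the handle, without gripping it, confirmed it is snug.
- **Final view:** The last picture shows the three bars flat and side by side, with no visible gap between jaw, bars and stop. The stop was not handled or seen to move, nor was the stamp, which is only partly in that last picture.

**Checks that failed or disagreed:**
- **Tool height:** The fingertips turned out to end about 26 mm behind the reported tool point. My first grasp of the rod therefore closed on top of its grip and missed, and the rod stayed in the cradle. I allowed for this in every later move.
- **Jaw end-stop force:** The first time I drew the jaw back, the force at its end stop briefly reached 51 N through the fingers. I kept later pushes to 20 N or less.
- **Gap size:** My first picture estimate of the gap was about 30 mm. The feel gave about 26 mm and the final picture about 27 to 28 mm. All three call for three bars.

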